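# Load and clamp the keyed die inserts

## Task

Wind the clamp handwheel counterclockwise right back to its stop, then put every keyed die insert lying on the bench into a pocket of the die plate, one to a pocket, shuffling each until it drops fully home with its base flush with the plate. Then wind the handwheel clockwise until the white line on it meets the fixed white index mark, and last press the green button on the cabinet fully down and let go. Leave the two punches and the amber guard where they are.

Things in the scene. Friction and masses are not known exactly. Their poses are not given: they have to be found in the camera images.
- die_plate: Silver steel die plate fixed to the bench, 110 (x) by 400 (y) by 32 mm high; origin at the centre of its underside. Three like pockets lie in a row along its y axis, 95 mm apart, and a clamp handwheel stands near its -y end.
- pocket0 (a point): Centre of the floor of the +y end pocket, 20 mm below the plate's top; axes as the die plate's. Pocket 63 by 63 mm, 20 mm deep, no chamfer, with a key slot 17 mm wide and 9.5 mm deep in the middle of its -x side.
- pocket1 (a point): Centre of the floor of the middle pocket, 20 mm below the plate's top; axes as the die plate's. Pocket 63 by 63 mm, 20 mm deep, no chamfer, with a key slot 17 mm wide and 9.5 mm deep in the middle of its -x side.
- pocket2 (a point): Centre of the floor of the third (next to the handwheel) pocket, 20 mm below the plate's top; axes as the die plate's. Pocket 63 by 63 mm, 20 mm deep, no chamfer, with a key slot 17 mm wide and 9.5 mm deep in the middle of its -x side.
- clamp_bar (a joint): Slide of the aluminium clamp bar over the plate's +x edge, in m towards the plate's +y; the handwheel drives it, 5 mm per rad. Its three teeth, 14 mm wide, 3 to 9 mm above the plate's top, stand over the webs between the pockets while the wheel is at 0, reach in over the pockets at the start, and end over the shoulders of the seated inserts.
- insert0: Loose steel insert, about 0.45 kg; may be absent. Base 60 x 60 x 20 mm high, with a full-height key 13.5 mm wide standing out 8 mm mid -x side; on it, centred and square to it, a boss 34 x 34 mm up to z 60 mm. Origin: underside centre of the square base, z up. Fits any pocket with x along the plate's x (key in slot), 1.5 mm play each side; seated, its origin is at the pocket point.
- insert1: Loose steel insert, about 0.45 kg; may be absent. Base 60 x 60 x 20 mm high, with a full-height key 13.5 mm wide standing out 8 mm mid -x side; on it, centred and square to it, a boss 34 x 34 mm up to z 60 mm. Origin: underside centre of the square base, z up. Fits any pocket with x along the plate's x (key in slot), 1.5 mm play each side; seated, its origin is at the pocket point.
- insert2: Loose steel insert, about 0.45 kg; may be absent. Base 60 x 60 x 20 mm high, with a full-height key 13.5 mm wide standing out 8 mm mid -x side; on it, centred and square to it, a boss 34 x 34 mm up to z 60 mm. Origin: underside centre of the square base, z up. Fits any pocket with x along the plate's x (key in slot), 1.5 mm play each side; seated, its origin is at the pocket point.
- handwheel (a joint): Angle of the clamp handwheel in rad, growing clockwise seen from above, stops at 0 and 6.2; 0.12 N m friction holds it where left. At 4.2 the white line on the wheel meets the white index mark fixed on the plate at the wheel's +x side. Its grip bar lies along that line: at angle q it points (4.2 - q) rad counterclockwise from the die plate's x axis.
- handwheel_grip (a point): Point on the handwheel's axis at mid height of its black grip bar, 71 mm above the plate's underside. The bar is 64 mm long, 16 mm wide and 30 mm high (56 to 86 mm above the plate's underside), standing on the dark wheel disc, 100 mm across.
- green_button (a joint): Travel of the green button in m: 0 up, 0.008 fully down; a spring lifts it again. Fully down takes 5 N.
- green_button_top (a point): Centre of the top of the large green button (48 mm across), which is pressed straight down; it sits on a panel on top of the low grey cabinet (200 by 280 by 100 mm high).
- punch0: Bystander: upright steel shoulder punch 85 mm high, 44 mm across its foot; origin at the centre of its underside.
- punch1: Bystander: a second punch like it.
- guard: Bystander: amber plastic punch guard, an open box 140 by 80 by 50 mm lying mouth down; origin at the centre of its underside.
Things that resemble listed ones, but are neither listed nor needed, are in the scene too. What is shaped like the insert0 but pink is not meant. What is shaped like the insert2 but black is not meant.

How it is judged:
By the outcome, as a careful person would: the job done as asked, in the order asked, and still so for the second after the job is handed in, with the robot touching nothing.
Of insert0, insert1, insert2 only 2 to 3 are there at a start; the rules pass over those that are not, and their reading is None.
At some moment in a run one of insert0, insert1, insert2 may be knocked a few centimetres aside while the robot is not near it.
It also fails if it takes over 210 s, if anything falls off the work surface, if the arm or the gripper's body presses on something with over 40 N, if the wrist force passes 120 N, or if a joint passes its speed limit or range.

## Robot

A 6-joint arm with a two-finger parallel gripper is mounted at the origin on the work surface. World frame = base frame: x ahead of the robot, y to its left, z up, the work surface at z = 0. Lengths are in m, angles in rad, forces in N, time in s.
With the tool pointing down it reaches from about 0.275 to 0.975 m from the base axis. Payload 8.4 kg.
Tool frame: the origin (TCP) lies at the very end of the fingers, on their centre line; the grasp point (between the pads) lies 19 mm behind it; z points along the fingers, y is the line along which they close (so a half turn about z gives the same grasp; the last joint's range is limited). The gripper opens to 92 mm and grips with 3 to 60 N. Pads are 20 mm wide; open, the fingers measure 128 mm over their backs; the gripper's body (75 mm by 189 mm) begins 69 mm behind the grasp point.
Start: joints at [1.15, 0.353, 1.633, -0, 1.155, -0.002], TCP at [0.254, 0.571, 0.215] pointing down, gripper open.
Joint ranges: [-2.63, 2.63], [-0.92, 2.1], [0.06, 2.66], [-1.3, 4.44], [0, 2.69], [-3.02, 3.02]. Speed limits (rad/s): [2.22, 2.22, 2.79, 3.14, 3.14, 3.14].

## Interface

Orientations are given as a unit quaternion [w, x, y, z].
In Python, from workcell import robot gives the robot as it stands.
- The arm moves only by the shell command python3 -m inch 'ROWS' [OPENING]. ROWS is JSON, a list of rows, each an object with "xyz": the shift along the world's x, y, z as a fraction of full scale, a list of three; "twist": the turn, a rotation vector about the world's x, y, z as a fraction of full scale, a list of three. In form: [{"xyz": [x, y, z], "twist": [ax, ay, az]}, ...]. A call has 1 to 8 rows; each row shifts and turns the commanded pose from where the row before left it; what a row does not reach is not made up. Full scale, the value 1, is 0.04 m for a shift and 6 degrees for a turn. A row lasts 1/10 s, in which the tool goes at most 50 mm and 8.59 degrees, less where a joint would pass 70% of its speed; a pose out of reach is approached as far as the arm can. A call with a number of a shift or a turn outside -1 to 1 is refused whole. A call with a gripper value outside its range is refused whole. OPENING is the opening, from -1 (shut) to 1 (fully open), set as the call begins (- or left out, the last holds). The fingers move at their own pace and stop on an object; the grip force is fixed at half the most. Time passes only in rows, so rows that do not move let the fingers close. It gives the time, the measured TCP pose, the force, the opening and the grip force at its end, in the units of the state.
- robot.get_obs(): the state, without advancing time (a new reading comes with each control period).
- robot.read_camera(name): name is "side" or "top" or "wrist"; returns the picture (480x640x3 uint8, red, green, blue); there is no depth.
- robot.calibration(name): a dict with "vfov" (degrees; the focal length in pixels is half the picture's height over the tangent of half this angle, whatever the lens; pixels are square), "cx", "cy" (the principal point, pixels), "rvec" (rotation vector, rad) and "tvec" (3), from world to camera coordinates, as OpenCV has them; the wrist camera has in their place "mount" (4x4, takes a point from camera to tool coordinates, whose origin is the TCP and whose axes are the flange's). Camera axes: x right, y down, z forward; pixel columns grow to the right and rows downward; lengths in m; the calibration is good to about 2 mm. A picture is of the moment at which its call begins: read the wrist's pose just before it. calibration takes no time and is no camera call.
- robot.job_done(): hands the job in; it is judged then, once.
The state is a dict: "t": time; "q": joint angles; "joint_vel": joint speeds; "effort": joint torques, N m; "position": TCP position; "orientation": TCP orientation; "force": force on the tool from outside, world axes, zero at the start; "ft_torque": the same for the moment, N m; "gripper_width": opening from 0.0 (shut) to 1.0 (fully open); "grip_force": force on a finger pad.
Only numpy, scipy, OpenCV 4.12 (cv2) and the standard library are available. Lean on these libraries where they do the work, as an engineer would, in place of code of your own. Each camera call takes 0.05 s, during which the arm holds its last target. There are 200 camera calls.

## Working session

There is one attempt and no reset: what is moved stays moved. The work goes in short steps, Python scripts to look and compute and a shell command to move; the robot and the scene stay as the last step left them, time stands still between calls to the robot, and variables do not carry over. Pictures are saved under pics/ and viewed, at most 14 in all, crops included, and the job is handed in when it is done.

```bash
ls; mkdir -p pics
python3 - <<'E'
from workcell import robot
import cv2
for n in ("top","side"):
    cv2.imwrite(f"pics/{n}0.png",robot.read_camera(n)[:,:,::-1]); print(n,robot.calibration(n))
print(robot.calibration("wrist")); print(robot.get_obs())
E
```

```text
pics
top {'vfov': 44.82197820220213, 'cx': 309.5267430505363, 'cy': 230.20247961678885, 'rvec': array([ 2.13039306, -2.12265426,  0.21219707]), 'tvec': array([-0.01588156,  0.60344544,  1.47679535])}
side {'vfov': 44.89647036494711, 'cx': 313.38127644813204, 'cy': 248.3307878123465, 'rvec': array([ 2.33720916, -0.83182351,  0.27788885]), 'tvec': array([-0.44306872,  0.35212052,  1.12737406])}
{'vfov': 62.21029842872945, 'cx': 319.4655201250615, 'cy': 241.56210987654165, 'mount': array([[-1.07197486e-03, -9.63861601e-01, -2.66401323e-01,
         7.53989860e-02],
       [ 9.99999417e-01, -1.06876803e-03, -1.57017880e-04,
        -6.74460301e-05],
       [-1.33377711e-04, -2.66401336e-01,  9.63862184e-01,
        -1.70526919e-01],
       [ 0.00000000e+00,  0.00000000e+00,  0.00000000e+00,
         1.00000000e+00]])}
{'t': 0.1, 'q': array([ 1.14961965e+00,  3.53582020e-01,  1.63404725e+00, -1.65763000e-06,
        1.15518387e+00, -2.41689043e-03]), 'joint_vel': array([ 0.000889  , -0.00188316, -0.00184099,  0.00015754,  0.00022015,
       -0.00037876]), 'effort': array([-1.51730537e-04, -5.94906092e+01, -3.34930336e+01,  6.99646259e-02,
        1.83842797e-02, -4.43291560e-05]), 'position': array([0.2539746 , 0.57059469, 0.21394216]), 'orientation': array([-1.27542327e-04,  2.07853008e-01,  9.78159882e-01, -5.96766654e-04]), 'force': array([-0.39954834,  0.05867656,  0.87880916]), 'ft_torque': array([-0.03009578, -0.01030058, -0.01001585]), 'grip_force': 0.0, 'gripper_width': 1.0006350717020212}
```

View pics/top0.png

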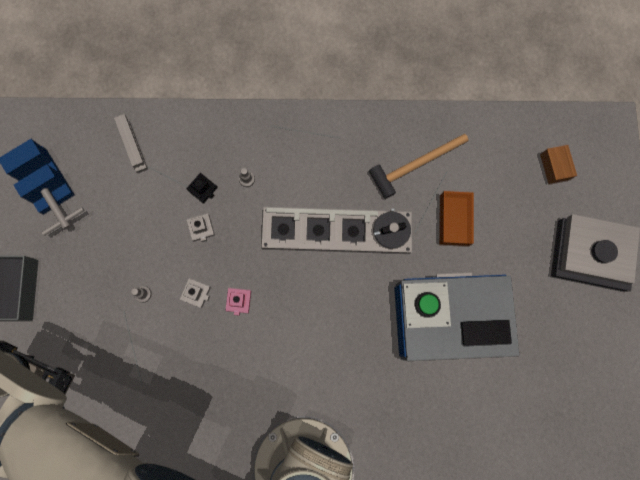

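View pics/side0.png

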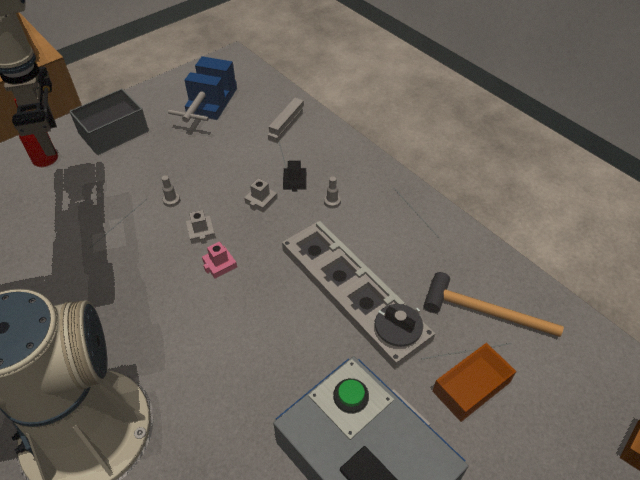

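Candidates in the top view: the silver blocks at (200,227) and (194,292) match the inserts. The pink block (238,300) and black block (202,187) are decoys, and the grey bar (130,142) is unrelated. Punches are at (246,178) and (142,294), the handwheel at (392,229), and the green button at (429,304). Next is a close crop to check this choice.

```bash
cat > h.py <<'E'
from workcell import robot
import cv2, numpy as np
from scipy.spatial.transform import Rotation as R
def obs(): return robot.get_obs()
def cam(n,o=None):
    c=robot.calibration(n); f=240/np.tan(np.radians(c['vfov'])/2)
    K=np.array([[f,0,c['cx']],[0,f,c['cy']],[0,0,1]])
    if n!='wrist':
        Rm=cv2.Rodrigues(c['rvec'])[0]; return K,Rm,np.array(c['tvec'])
    o=o or obs(); w,x,y,z=o['orientation']
    T=np.eye(4); T[:3,:3]=R.from_quat([x,y,z,w]).as_matrix(); T[:3,3]=o['position']
    M=np.linalg.inv(T@c['mount']); return K,M[:3,:3],M[:3,3]
def onz(C,px,z):
    K,Rm,t=C; px=np.atleast_2d(np.array(px,float))
    d=(np.linalg.inv(K)@np.c_[px,np.ones(len(px))].T).T@Rm; c=-Rm.T@t
    return c+d*((z-c[2])/d[:,2])[:,None]
def proj(C,P):
    K,Rm,t=C; p=(np.atleast_2d(P)@Rm.T+t)@K.T; return p[:,:2]/p[:,2:]
def tri(C1,p1,C2,p2):
    return (lambda X:(X[:3]/X[3]).ravel())(cv2.triangulatePoints(C1[0]@np.c_[C1[1],C1[2]],C2[0]@np.c_[C2[1],C2[2]],np.array(p1,float).reshape(2,1),np.array(p2,float).reshape(2,1)))
def yaw(o=None):
    """direction (deg) of the tool's y axis in world xy"""
    w,x,y,z=(o or obs())['orientation']; v=R.from_quat([x,y,z,w]).as_matrix(); return np.degrees(np.arctan2(v[1,1],v[0,1])), v[:,2]
def save(n,im,box=None,s=1):
    if box: im=im[box[1]:box[3],box[0]:box[2]]
    cv2.imwrite(f'pics/{n}.png',cv2.resize(im[:,:,::-1],None,fx=s,fy=s,interpolation=cv2.INTER_CUBIC))
E
python3 - <<'E'
from h import *
im=cv2.imread('pics/top0.png')[:,:,::-1]
C=cam('top'); S=cam('side')
a=im[195:265,255:420]; b=im[170:320,170:260]
A=cv2.resize(a,None,fx=4.8,fy=4.8,interpolation=2);B=cv2.resize(im[205:315,175:260],None,fx=2.2,fy=2.2,interpolation=2)
out=np.zeros((590,792,3),np.uint8); out[:A.shape[0],:A.shape[1]]=A; out[340:340+B.shape[0],:B.shape[1]]=B
save('crop1',out)
print(yaw())
print('plate corners z32',onz(C,[[262,208],[412,210],[412,252],[262,250]],.032).round(3).tolist())
print('wheel',onz(C,[[391,229]],.056).round(3),'ins',onz(C,[[200,227],[194,292]],.02).round(3).tolist())
g=lambda i:cv2.inRange(cv2.cvtColor(i,cv2.COLOR_RGB2HSV),(50,120,60),(75,255,255))
def cen(m): M=cv2.moments(m,True); return [M['m10']/M['m00'],M['m01']/M['m00']]
im2=cv2.imread('pics/side0.png')[:,:,::-1]
print('btn',cen(g(im)),cen(g(im2)),tri(C,cen(g(im)),S,cen(g(im2))))
E
```

```text
(np.float64(66.00687030204872), array([-4.97593062e-04, -1.11444629e-03, -9.99999255e-01]))
plate corners z32 [[0.669, 0.114, 0.032], [0.665, -0.291, 0.032], [0.55, -0.287, 0.032], [0.554, 0.112, 0.032]]
wheel [[ 0.608 -0.229  0.056]] ins [[0.618, 0.282, 0.02], [0.443, 0.291, 0.02]]
btn [428.68284789644014, 303.7281553398058] [351.02476190476193, 391.76190476190476] [ 0.40835744 -0.30760845  0.12457794]
```

View pics/crop1.png

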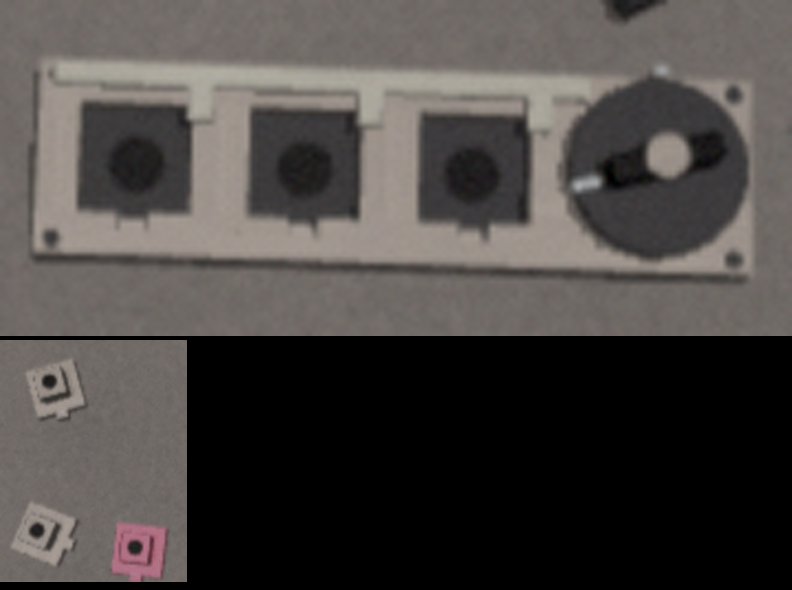

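The crop confirms two silver keyed inserts at (200,227) and (194,292). The handwheel line points left, about 104° from the plate's x axis, so q ≈ 2.4. I'll measure the plate and wheel more precisely.

```bash
cat > plate.py <<'E'
from h import *
def plate(im,C):
    hsv=cv2.cvtColor(im,cv2.COLOR_RGB2HSV); g=im.max(2)
    m=((g>125)).astype(np.uint8)*255
    m[:190]=0;m[275:]=0;m[:,:250]=0;m[:,425:]=0
    c=max(cv2.findContours(cv2.morphologyEx(m,cv2.MORPH_CLOSE,np.ones((5,5))),0,2)[0],key=cv2.contourArea)
    w=onz(C,c[:,0],.032)[:,:2].astype(np.float32)
    return cv2.minAreaRect(w)
E
python3 - <<'E'
from plate import *
im=cv2.imread('pics/top0.png')[:,:,::-1]; C=cam('top')
print(im[215,330],im[205,300],im[222,340])
print(plate(im,C))
g=im.max(2); m=((g<75)).astype(np.uint8); m[:207]=0;m[252:]=0;m[:,:370]=0;m[:,413:]=0
m=cv2.morphologyEx(m,cv2.MORPH_CLOSE,np.ones((9,9)))
c=max(cv2.findContours(m,0,2)[0],key=cv2.contourArea)
w=onz(C,c[:,0],.056)[:,:2]; print(cv2.minEnclosingCircle(w.astype(np.float32)),cv2.fitEllipse(w.astype(np.float32)))
m=(g>150).astype(np.uint8)  # white marks
m[:200]=0;m[252:]=0;m[:,:372]=0;m[:,400:]=0
n,l,s,ce=cv2.connectedComponentsWithStats(m)
for i in range(1,n):
    if s[i,4]>3: print(s[i],ce[i],onz(C,ce[i],.056).round(4))
E
```

```text
[166 163 153] [118 111 106] [155 145 139]
((0.613027036190033, -0.08656476438045502), (0.39991793036460876, 0.11183018982410431), 88.37569427490234)
((0.6027718782424927, -0.23834897577762604), 0.059093523770570755) ((0.6038561463356018, -0.23258310556411743), (0.0972168892621994, 0.10665242373943329), 129.2006072998047)
[372 211  11   5  35] [375.91428571 212.68571429] [[ 0.652 -0.19   0.056]]
[372 217   3   5  10] [372.7 218.4] [[ 0.6364 -0.1811  0.056 ]]
[391 224   7   6  32] [393.65625 226.5625 ] [[ 0.6146 -0.2362  0.056 ]]
[375 232   4   2   5] [376.8 232.8] [[ 0.5976 -0.1913  0.056 ]]
[372 236  16  15  76] [376.52631579 245.94736842] [[ 0.5624 -0.1899  0.056 ]]
[392 248   8   3  15] [396.4 249.4] [[ 0.5535 -0.242   0.056 ]]
```

```bash
python3 -m inch '[{"xyz":[0.37,-0.84,0],"twist":[0,0,-1]},{"xyz":[0.37,-0.84,0],"twist":[0,0,-1]},{"xyz":[0.37,-0.84,0],"twist":[0,0,-1]},{"xyz":[0.37,-0.84,0],"twist":[0,0,-1]},{"xyz":[0.37,-0.84,0],"twist":[0,0,-1]},{"xyz":[0.37,-0.84,0],"twist":[0,0,-1]},{"xyz":[0.37,-0.84,0],"twist":[0,0,-1]},{"xyz":[0.37,-0.84,0],"twist":[0,0,-1]}]' 1
python3 -m inch '[{"xyz":[0.37,-0.84,0],"twist":[0,0,-1]},{"xyz":[0.37,-0.84,0],"twist":[0,0,-1]},{"xyz":[0.37,-0.84,0],"twist":[0,0,-1]},{"xyz":[0.37,-0.84,0],"twist":[0,0,-1]},{"xyz":[0.37,-0.84,0],"twist":[0,0,-1]},{"xyz":[0.37,-0.84,0],"twist":[0,0,-1]},{"xyz":[0.37,-0.84,0],"twist":[0,0,-1]},{"xyz":[0.37,-0.84,0],"twist":[0,0,-1]}]'
python3 -m inch '[{"xyz":[0.37,-0.84,0],"twist":[0,0,-1]},{"xyz":[0.37,-0.84,0],"twist":[0,0,-1]},{"xyz":[0.37,-0.84,0],"twist":[0,0,-1]},{"xyz":[0.37,-0.84,0],"twist":[0,0,-1]},{"xyz":[0.37,-0.84,0],"twist":[0,0,-1]},{"xyz":[0.37,-0.84,0],"twist":[0,0,-1]},{"xyz":[0.37,-0.84,0],"twist":[0,0,-1]},{"xyz":[0.37,-0.84,0],"twist":[0,0,-1]}]'
python3 -m inch '[{"xyz":[0,0,0],"twist":[0,0,-1]},{"xyz":[0,0,0],"twist":[0,0,-1]},{"xyz":[0,0,0],"twist":[0,0,-1]},{"xyz":[0,0,0],"twist":[0,0,-1]},{"xyz":[0,0,0],"twist":[0,0,-1]},{"xyz":[0,0,0],"twist":[0,0,-1]},{"xyz":[0,0,0],"twist":[0,0,-1]},{"xyz":[0,0,0],"twist":[0,0,-1]}]'
python3 -m inch '[{"xyz":[0,0,0],"twist":[0,0,-1]},{"xyz":[0,0,0],"twist":[0,0,-1]},{"xyz":[0,0,0],"twist":[0,0,-1]},{"xyz":[0,0,0],"twist":[0,0,-1]},{"xyz":[0,0,0],"twist":[0,0,-1]},{"xyz":[0,0,0],"twist":[0,0,-1]},{"xyz":[0,0,0],"twist":[0,0,0]},{"xyz":[0,0,0],"twist":[0,0,0]}]'
python3 - <<'E'
from plate import *
o=obs(); im=robot.read_camera('wrist'); cv2.imwrite('pics/w1.png',im[:,:,::-1]); print(o['t'],o['position'],yaw(o),o['q'][5],o['force'])
np.save('w1.npy',np.concatenate([o['position'],o['orientation']]))
im=robot.read_camera('top'); save('top1',im)
E
```

```text
t: 0.9
position: [0.3728, 0.3007, 0.2144]
orientation: [-0.0, 0.589, 0.808, -0.0]
force: [-0.5, -0.2, 0.0]
gripper_width: 1.004
grip_force: 0.0
t: 1.7
position: [0.4911, 0.0319, 0.2144]
orientation: [-0.0, 0.867, 0.498, -0.0]
force: [0.8, 0.1, 0.6]
gripper_width: 1.001
grip_force: 0.0
t: 2.5
position: [0.6095, -0.2368, 0.2141]
orientation: [-0.0, 0.995, 0.102, -0.0]
force: [0.4, 0.5, 0.4]
gripper_width: 0.998
grip_force: 0.0
t: 3.3
position: [0.6091, -0.2353, 0.2141]
orientation: [-0.0, 0.95, -0.311, -0.0]
force: [-0.1, 0.8, -0.2]
gripper_width: 0.999
grip_force: 0.0
t: 4.1
position: [0.6092, -0.2354, 0.2143]
orientation: [0.0, 0.81, -0.587, -0.0]
force: [-0.2, -0.2, 0.2]
gripper_width: 1.002
grip_force: 0.0
4.1 [ 0.60917388 -0.23537972  0.21427404] (np.float64(-161.82453839384493), array([-5.27267041e-04,  2.04741419e-04, -9.99999840e-01])) 2.453354268950299 [-0.20226492 -0.23841485  0.2247775 ]
```

View pics/w1.png

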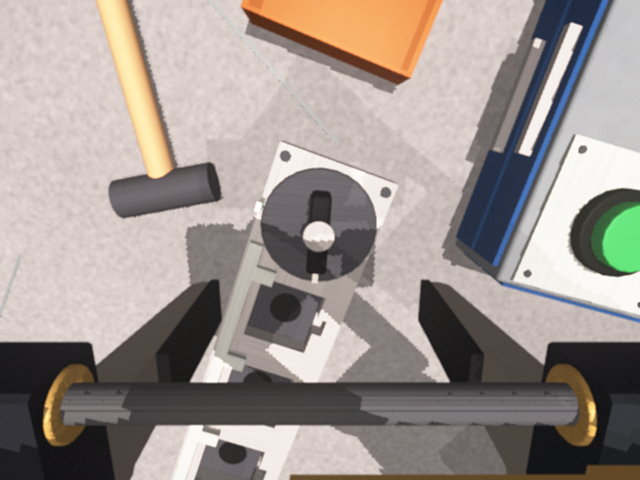

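View pics/top1.png

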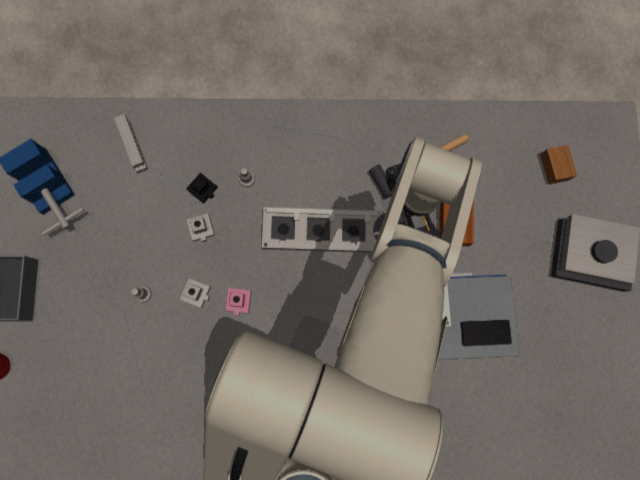

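The wrist view shows the wheel disc at (319,224), its hub at (318,236) and the bar running from (320,195) to (316,272). The new top view shows no third insert. Now the exact bar geometry.

Run:
```python
from h import *
a=np.load('w1.npy'); o=dict(position=a[:3],orientation=a[3:]); C=cam('wrist',o)
im=cv2.imread('pics/w1.png')[:,:,::-1]; g=im.max(2)
m=((g<95)).astype(np.uint8); m[:165]=0;m[285:]=0;m[:,:258]=0;m[:,380:]=0
# disc by points on its rim, picked by eye from the mask contour
print(m[:, :].sum())
hs=cv2.cvtColor(cv2.cvtColor(im,cv2.COLOR_RGB2GRAY),cv2.COLOR_GRAY2BGR)
c=cv2.HoughCircles(cv2.medianBlur(hs[:,:,0],3)[150:300,240:400],cv2.HOUGH_GRADIENT,1,200,param1=60,param2=15,minRadius=50,maxRadius=66)
print(c); cc=c[0,0,:2]+[240,150]; print('disc',onz(C,cc,.056))
h=cv2.HoughCircles(cv2.medianBlur(hs[:,:,0],3)[210:265,290:350],cv2.HOUGH_GRADIENT,1,100,param1=60,param2=10,minRadius=10,maxRadius=24)
print(h); print('hub z.088',onz(C,h[0,0,:2]+[290,210],.088))
b=(g<28).astype(np.uint8); b[:180]=0;b[280:]=0;b[:,:295]=0;b[:,345:]=0
n,l,s,ce=cv2.connectedComponentsWithStats(b); print(s[1:],ce[1:])
w=onz(C,np.argwhere(b)[:,::-1],.086)[:,:2].astype(np.float32); print(cv2.minAreaRect(w), cv2.fitLine(w,2,0,.01,.01).ravel())
print('line',onz(C,[[320,195],[316,272],[316,278]],.086))
```

```text
4353
[[[77.5 73.5 57.7]]]
disc [[ 0.6103836  -0.23466709  0.056     ]]
[[[28.5 26.5 15.5]]]
hub z.088 [[ 0.60860166 -0.23213742  0.088     ]]
[[324 258   1   1   1]] [[324. 258.]]
((0.5988814830780029, -0.21632051467895508), (0.0, 0.0), 0.0) [ 0.687142   -0.7265231   0.5988815  -0.21632051]
line [[ 0.61741759 -0.26278356  0.086     ]
 [ 0.6012643  -0.20323     0.086     ]
 [ 0.59969404 -0.19839173  0.086     ]]
```

```bash
python3 -m inch '[{"xyz":[0,0.04,-0.6],"twist":[0,0,-0.5]},{"xyz":[0,0,-0.9],"twist":[0,0,0]},{"xyz":[0,0,-0.9],"twist":[0,0,0]},{"xyz":[0,0,-0.7],"twist":[0,0,0]},{"xyz":[0,0,-0.4],"twist":[0,0,0]},{"xyz":[0,0,-0.2],"twist":[0,0,0]},{"xyz":[0,0,0],"twist":[0,0,0]}]'
python3 -m inch '[{"xyz":[0,0,0],"twist":[0,0,0]},{"xyz":[0,0,0],"twist":[0,0,0]},{"xyz":[0,0,0],"twist":[0,0,0]},{"xyz":[0,0,0],"twist":[0,0,0]},{"xyz":[0,0,0],"twist":[0,0,0]},{"xyz":[0,0,0],"twist":[0,0,0]},{"xyz":[0,0,0],"twist":[0,0,0]},{"xyz":[0,0,0],"twist":[0,0,0]}]' -1
python3 -c "
from h import *
o=obs();print(yaw(o)[0],o['position'],o['ft_torque'],o['grip_force'],o['gripper_width']*92)"
```

```text
t: 4.9
position: [0.6092, -0.2338, 0.0662]
orientation: [0.0, 0.794, -0.609, -0.0]
force: [-0.1, -0.4, -0.6]
gripper_width: 1.005
grip_force: 0.0
t: 5.7
position: [0.6093, -0.2338, 0.0665]
orientation: [0.0, 0.793, -0.609, -0.0]
force: [-0.6, -0.0, -0.4]
gripper_width: 0.323
grip_force: 0.0
-164.9906102519342 [ 0.60931718 -0.23376701  0.06653592] [0.09700574 0.03933511 0.01455829] 0.0 29.747537263663432
```

```bash
python3 -m inch '[{"xyz":[0,0,0],"twist":[0,0,0]},{"xyz":[0,0,0],"twist":[0,0,0]},{"xyz":[0,0,0],"twist":[0,0,0]},{"xyz":[0,0,0],"twist":[0,0,0]},{"xyz":[0,0,0],"twist":[0,0,0]}]'
python3 -m inch '[{"xyz":[0,0,0],"twist":[0,0,0.5]},{"xyz":[0,0,0],"twist":[0,0,0.5]},{"xyz":[0,0,0],"twist":[0,0,0.5]},{"xyz":[0,0,0],"twist":[0,0,0.5]}]'
python3 -c "
from h import *
o=obs();print(yaw(o)[0],o['position'],o['force'],o['ft_torque'],o['grip_force'],o['gripper_width']*92)"
```

```text
t: 6.2
position: [0.6095, -0.2338, 0.0665]
orientation: [-0.0, 0.793, -0.609, 0.0]
force: [2.3, 0.8, -1.9]
gripper_width: 0.174
grip_force: 30.0
t: 6.6
position: [0.6099, -0.2336, 0.0665]
orientation: [-0.0, 0.853, -0.522, 0.0]
force: [3.4, 1.2, -1.7]
gripper_width: 0.168
grip_force: 30.0
-152.89078510382166 [ 0.60985443 -0.2336284   0.06653487] [ 3.42652574  1.22231249 -1.7084959 ] [ 0.31716391 -0.42327243 -0.14605739] 29.955812394618988 15.426624968950659
```

```bash
python3 -m inch '[{"xyz":[0,0,0],"twist":[0,0,1]},{"xyz":[0,0,0],"twist":[0,0,1]},{"xyz":[0,0,0],"twist":[0,0,1]},{"xyz":[0,0,0],"twist":[0,0,1]},{"xyz":[0,0,0],"twist":[0,0,1]},{"xyz":[0,0,0],"twist":[0,0,1]},{"xyz":[0,0,0],"twist":[0,0,1]},{"xyz":[0,0,0],"twist":[0,0,1]}]'
python3 -m inch '[{"xyz":[0,0,0],"twist":[0,0,1]},{"xyz":[0,0,0],"twist":[0,0,1]},{"xyz":[0,0,0],"twist":[0,0,1]},{"xyz":[0,0,0],"twist":[0,0,1]},{"xyz":[0,0,0],"twist":[0,0,1]},{"xyz":[0,0,0],"twist":[0,0,1]},{"xyz":[0,0,0],"twist":[0,0,1]},{"xyz":[0,0,0],"twist":[0,0,1]}]'
python3 -m inch '[{"xyz":[0,0,0],"twist":[0,0,1]},{"xyz":[0,0,0],"twist":[0,0,0.5]},{"xyz":[0,0,0],"twist":[0,0,0.5]},{"xyz":[0,0,0],"twist":[0,0,0.3]},{"xyz":[0,0,0],"twist":[0,0,0]}]'
python3 -c "
from h import *
o=obs();print(yaw(o)[0],o['position'],o['force'],o['ft_torque'],o['grip_force'],o['gripper_width']*92)"
python3 -m inch '[{"xyz":[0,0,0],"twist":[0,0,0.3]},{"xyz":[0,0,0],"twist":[0,0,0]}]'
python3 -c "
from h import *
o=obs();print(yaw(o)[0],o['ft_torque'])"
python3 -m inch '[{"xyz":[0,0,0],"twist":[0,0,0.3]},{"xyz":[0,0,0],"twist":[0,0,0]}]'
python3 -c "
from h import *
o=obs();print(yaw(o)[0],o['ft_torque'])"
```

```text
t: 7.4
position: [0.6108, -0.2326, 0.0666]
orientation: [-0.001, 0.992, -0.129, 0.001]
force: [7.1, 7.2, -5.2]
gripper_width: 0.172
grip_force: 30.0
t: 8.2
position: [0.6105, -0.2312, 0.0665]
orientation: [-0.001, 0.958, 0.286, 0.001]
force: [6.2, 13.7, -1.8]
gripper_width: 0.174
grip_force: 30.0
t: 8.7
position: [0.6103, -0.2309, 0.0665]
orientation: [-0.002, 0.918, 0.397, 0.001]
force: [5.8, 14.5, -0.2]
gripper_width: 0.171
grip_force: 30.0
-43.172719911028196 [ 0.61025119 -0.230874    0.06652931] [ 5.80360086 14.54783575 -0.16853275] [ 2.31422484 -0.87467352 -0.04591536] 29.970810413360596 15.701147393848407
t: 8.9
position: [0.6102, -0.2308, 0.0665]
orientation: [-0.002, 0.911, 0.412, 0.001]
force: [5.7, 14.5, -0.7]
gripper_width: 0.175
grip_force: 30.0
-41.38084138146359 [ 2.33381865 -0.82282361 -0.00245073]
t: 9.1
position: [0.6102, -0.2308, 0.0665]
orientation: [-0.002, 0.905, 0.426, 0.001]
force: [6.0, 14.0, -0.1]
gripper_width: 0.176
grip_force: 30.0
-39.57913695787216 [ 2.39478867 -0.80093514 -0.02177863]
```

```bash
P="from h import *
o=obs();print(yaw(o)[0],o['ft_torque'],o['force'])"
python3 -m inch '[{"xyz":[0.02,0.07,0],"twist":[0,0,0.3]},{"xyz":[0,0,0],"twist":[0,0,0.3]},{"xyz":[0,0,0],"twist":[0,0,0.3]},{"xyz":[0,0,0],"twist":[0,0,0]}]' >/dev/null
python3 -c "$P"
python3 -m inch '[{"xyz":[0,0,0],"twist":[0,0,0.3]},{"xyz":[0,0,0],"twist":[0,0,0]}]'>/dev/null
python3 -c "$P"
python3 -m inch '[{"xyz":[0,0,0],"twist":[0,0,0.3]},{"xyz":[0,0,0],"twist":[0,0,0]}]'>/dev/null
python3 -c "$P"
python3 -m inch '[{"xyz":[0,0,0],"twist":[0,0,0.3]},{"xyz":[0,0,0],"twist":[0,0,0]}]'>/dev/null
python3 -c "$P"
```

```text
-34.14941091525534 [ 0.59435475 -0.08659818  0.03117946] [ 1.21395001  3.5119024  -0.99009352]
-32.409461691199304 [ 0.75758619 -0.07131793 -0.02773749] [1.04516729 4.2103275  0.69391036]
-30.623312053045865 [ 0.79615756 -0.11922847 -0.02602652] [1.6681322  5.67434348 0.62654576]
-28.88093961018807 [ 0.8619683  -0.05612797 -0.54960984] [0.06520805 5.41179769 0.68690589]
```

```bash
P="from h import *
o=obs();print(yaw(o)[0],o['ft_torque'],o['force'],o['gripper_width']*92)"
python3 -m inch '[{"xyz":[0,0,0],"twist":[0,0,0.2]},{"xyz":[0,0,0],"twist":[0,0,0]}]'>/dev/null
python3 -c "$P"
python3 -m inch '[{"xyz":[0,0,0],"twist":[0,0,0.2]},{"xyz":[0,0,0],"twist":[0,0,0]}]'>/dev/null
python3 -c "$P"
```

```text
-27.722962209260924 [ 0.87346984 -0.00181172 -0.75185346] [ 1.12489171  4.57197672 -0.22447118] 16.245929046993524
-26.54326020869973 [ 0.91341049 -0.01966248 -0.80603346] [0.46753109 5.08041341 0.83198493] 16.19339619216444
```

```bash
python3 -m inch '[{"xyz":[0,0,0],"twist":[0,0,0]},{"xyz":[0,0,0],"twist":[0,0,0]},{"xyz":[0,0,0],"twist":[0,0,0]},{"xyz":[0,0,0],"twist":[0,0,0]},{"xyz":[0,0,0.4],"twist":[0,0,0]},{"xyz":[0,0,1],"twist":[0,0,0]},{"xyz":[0,0,1],"twist":[0,0,0]},{"xyz":[0,0,1],"twist":[0,0,0]}]' 1
python3 -m inch '[{"xyz":[0,0.92,0],"twist":[0,0,-1]},{"xyz":[0,0.92,0],"twist":[0,0,-1]},{"xyz":[0,0.92,0],"twist":[0,0,-1]},{"xyz":[0,0.92,0],"twist":[0,0,-1]},{"xyz":[0,0.92,0],"twist":[0,0,-1]},{"xyz":[0,0.92,0],"twist":[0,0,-1]},{"xyz":[0,0.92,0],"twist":[0,0,-1]},{"xyz":[0,0.92,0],"twist":[0,0,-1]}]'
python3 -m inch '[{"xyz":[0,0.92,0],"twist":[0,0,0]},{"xyz":[0,0.92,0],"twist":[0,0,0]},{"xyz":[0,0.92,0],"twist":[0,0,0]},{"xyz":[0,0.92,0],"twist":[0,0,0]},{"xyz":[0,0.92,0],"twist":[0,0,0]},{"xyz":[0,0.92,0],"twist":[0,0,0]},{"xyz":[0,0,0],"twist":[0,0,0]},{"xyz":[0,0,0],"twist":[0,0,0]}]'
python3 - <<'E'
from h import *
o=obs(); im=robot.read_camera('wrist'); save('w2',im); print(o['t'],o['position'],yaw(o),o['q'][5],o['force'])
np.save('w2.npy',np.concatenate([o['position'],o['orientation']]))
im=robot.read_camera('top'); save('top2',im); C=cam('top')
g=cv2.cvtColor(im,cv2.COLOR_RGB2GRAY); print(plate(im,C) if 0 else '')
E
```

```text
t: 11.3
position: [0.6101, -0.231, 0.2053]
orientation: [0.0, 0.85, 0.527, 0.0]
force: [-0.1, -0.1, -0.3]
gripper_width: 0.851
grip_force: 0.0
t: 12.1
position: [0.6102, 0.0648, 0.204]
orientation: [0.0, 0.991, 0.134, 0.001]
force: [1.3, -0.5, 0.8]
gripper_width: 0.999
grip_force: 0.0
t: 12.9
position: [0.61, 0.2847, 0.2034]
orientation: [0.0, 0.991, 0.137, 0.0]
force: [0.6, -0.9, -0.5]
gripper_width: 1.002
grip_force: 0.0
12.9 [0.61003815 0.28470324 0.20340538] (np.float64(-74.29866454272307), array([ 6.04921213e-04, -1.57894526e-04, -9.99999805e-01])) 1.7315608874219937 [ 0.60718717 -0.86821934 -0.53033916]
```

View pics/w2.png

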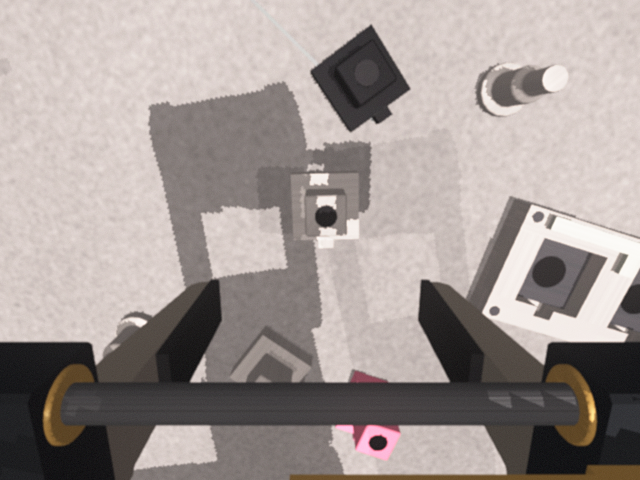

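The wrist view shows the silver insert square to the image, its boss hole at (326,216) and base spanning about (291..358, 172..240). The tool is therefore already aligned with it, so I'll just compute the offset.

Run:
```python
from h import *
a=np.load('w2.npy'); o=dict(position=a[:3],orientation=a[3:]); C=cam('wrist',o)
im=cv2.imread('pics/w2.png')[:,:,::-1]; g=cv2.cvtColor(im,cv2.COLOR_RGB2GRAY)
m=(g<35).astype(np.uint8); m[:200]=0;m[232:]=0;m[:,:305]=0;m[:,350:]=0
n,l,s,ce=cv2.connectedComponentsWithStats(m); i=1+s[1:,4].argmax(); print(s[i],ce[i],'hole@.06',onz(C,ce[i],.06))
print('base',onz(C,[[291,172],[358,172],[358,240],[291,240]],.02).round(4).tolist(), onz(C,[[325,206]],.02))
save('c2',im,(270,140,390,265),4.5)
```

```text
[328 224   2   1   2] [328.5 224. ] hole@.06 [[0.61457818 0.27865778 0.06      ]]
base [[0.6422, 0.32, 0.02], [0.6581, 0.2632, 0.02], [0.5988, 0.2449, 0.02], [0.5822, 0.3044, 0.02]] [[0.62114067 0.28289982 0.02      ]]
```

View pics/c2.png

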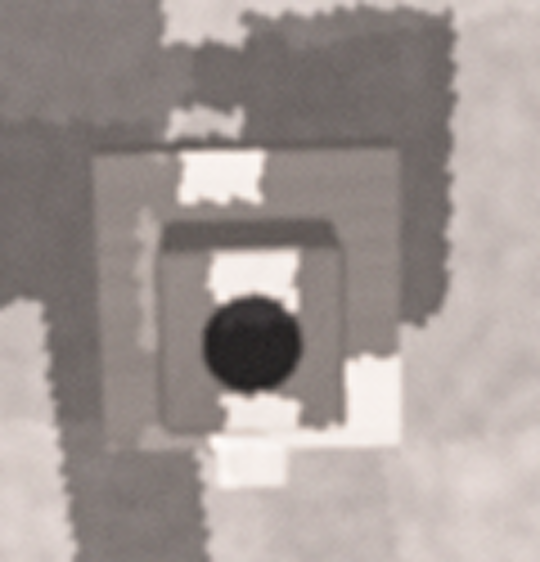

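Run:
```python
from h import *
a=np.load('w2.npy'); o=dict(position=a[:3],orientation=a[3:]); C=cam('wrist',o)
print(onz(C,[[326,215.5],[326,216.2]],.06))
w=onz(C,[[305.6,194.4],[346.2,194.4],[346.7,235.6],[305.6,235.6]],.06)[:,:2].astype(np.float32);print(w.mean(0),cv2.minAreaRect(w))
w=onz(C,[[290.7,173.3],[359.3,172.9],[359.3,238.9],[292.5,239.3]],.02)[:,:2].astype(np.float32);print(w.mean(0),cv2.minAreaRect(w))
```

```text
[[0.62077173 0.28252365 0.06      ]
 [0.62021972 0.28236651 0.06      ]]
[0.6209439  0.28255016] ((0.6209911704063416, 0.28238141536712646), (0.03374754264950752, 0.03351473808288574), 15.637421607971191)
[0.62051654 0.28229535] ((0.6205983757972717, 0.2820318341255188), (0.06025199592113495, 0.0616891048848629), 15.992616653442383)
```

```bash
python3 -m inch '[{"xyz":[0.26,-0.06,-0.6],"twist":[0,0,0]},{"xyz":[0,0,-1],"twist":[0,0,0]},{"xyz":[0,0,-1],"twist":[0,0,0]},{"xyz":[0,0,-0.8],"twist":[0,0,0]},{"xyz":[0,0,-0.6],"twist":[0,0,0]},{"xyz":[0,0,-0.33],"twist":[0,0,0]},{"xyz":[0,0,0],"twist":[0,0,0]}]'
python3 -m inch '[{"xyz":[0,0,0],"twist":[0,0,0]},{"xyz":[0,0,0],"twist":[0,0,0]},{"xyz":[0,0,0],"twist":[0,0,0]},{"xyz":[0,0,0],"twist":[0,0,0]},{"xyz":[0,0,0],"twist":[0,0,0]},{"xyz":[0,0,0],"twist":[0,0,0]},{"xyz":[0,0,0],"twist":[0,0,0]},{"xyz":[0,0,0],"twist":[0,0,0]}]' -1
python3 -m inch '[{"xyz":[0,0,0],"twist":[0,0,0]},{"xyz":[0,0,0],"twist":[0,0,0]},{"xyz":[0,0,0],"twist":[0,0,0]}]'
python3 -m inch '[{"xyz":[0,0,0.3],"twist":[0,0,0]},{"xyz":[0,0,0.8],"twist":[0,0,0]},{"xyz":[0,0,0.8],"twist":[0,0,0]},{"xyz":[0,0,0.8],"twist":[0,0,0]},{"xyz":[0,0,0],"twist":[0,0,0]}]'
python3 - <<'E'
from plate import *
o=obs(); print(o['position'],yaw(o),o['force'],o['gripper_width']*92)
im=robot.read_camera('top'); C=cam('top'); save('top3',im,(180,170,420,320),3.3)
print(plate(im,C))
g=im.max(2)
m=(g<110).astype(np.uint8); m[:212]=0;m[246:]=0;m[:,:266]=0;m[:,372:]=0
n,l,s,ce=cv2.connectedComponentsWithStats(m)
for i in range(1,n):
    if s[i,4]>100: print(s[i],ce[i])
E
```

```text
t: 13.7
position: [0.6197, 0.2803, 0.0279]
orientation: [0.0, 0.991, 0.135, -0.001]
force: [-0.2, 0.1, 0.8]
gripper_width: 1.003
grip_force: 0.0
t: 14.5
position: [0.6205, 0.282, 0.0294]
orientation: [-0.0, 0.991, 0.136, 0.0]
force: [0.4, 0.9, 0.5]
gripper_width: 0.37
grip_force: 29.9
t: 14.8
position: [0.6206, 0.282, 0.0294]
orientation: [-0.0, 0.991, 0.136, 0.0]
force: [-0.8, 3.0, 2.0]
gripper_width: 0.373
grip_force: 29.9
t: 15.3
position: [0.6232, 0.2827, 0.1425]
orientation: [-0.001, 0.991, 0.136, 0.004]
force: [0.3, 0.4, -4.2]
gripper_width: 0.368
grip_force: 29.9
[0.62316502 0.28271516 0.14250255] (np.float64(-74.38998064415121), array([ 0.00687132,  0.00273316, -0.99997266])) [ 0.2984584   0.43932247 -4.24920096] 33.885057645340254
((0.6126910448074341, -0.08655959367752075), (0.39967164397239685, 0.11115807294845581), 88.37571716308594)
[271 216  24  25 551] [282.60254083 227.70054446]
[306 217  25  26 546] [318.05677656 228.78937729]
[342 218  24  27 560] [353.51071429 229.89285714]
```

View pics/top3.png

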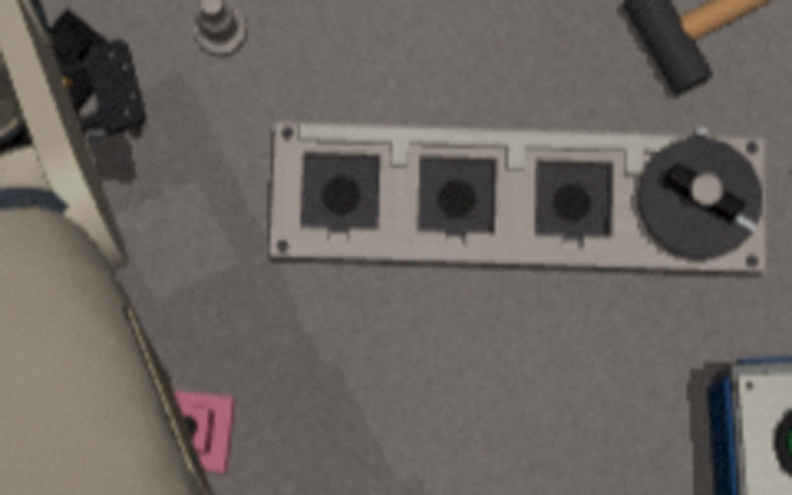

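The top crop shows the teeth over the webs, so the wheel is at 0. The pocket holes are near crop (342,195), (456,200) and (571,203), and the insert is held at 34 mm. I'll hover just short of pocket 0 and measure it with the wrist camera.

```bash
python3 -m inch '[{"xyz":[-0.12,-0.3,0.4],"twist":[0,0,0]},{"xyz":[-0.24,-0.7,0.4],"twist":[0,0,-0.5]},{"xyz":[-0.24,-0.8,0],"twist":[0,0,-0.6]},{"xyz":[-0.25,-0.8,0],"twist":[0,0,-0.6]},{"xyz":[-0.25,-0.8,0],"twist":[0,0,-0.6]},{"xyz":[-0.25,-0.8,0],"twist":[0,0,-0.6]},{"xyz":[-0.24,-0.8,0],"twist":[0,0,0]},{"xyz":[-0.24,-0.6,0],"twist":[0,0,0]}]'
python3 -m inch '[{"xyz":[0,0,0],"twist":[0,0,0]},{"xyz":[0,0,0],"twist":[0,0,0]},{"xyz":[0,0,0],"twist":[0,0,0]},{"xyz":[0,0,0],"twist":[0,0,0]}]'
python3 - <<'E'
from h import *
o=obs(); im=robot.read_camera('wrist'); save('w3',im); print(o['t'],o['position'],yaw(o),o['force'],o['ft_torque'])
np.save('w3.npy',np.concatenate([o['position'],o['orientation']]))
E
```

```text
t: 16.15
position: [0.5451, 0.0553, 0.1682]
orientation: [0.0, 1.0, -0.016, -0.002]
force: [0.4, -0.7, -4.1]
gripper_width: 0.37
grip_force: 29.9
t: 16.55
position: [0.5473, 0.0584, 0.1691]
orientation: [-0.0, 1.0, -0.015, -0.0]
force: [0.6, -0.7, -4.8]
gripper_width: 0.365
grip_force: 29.9
16.55 [0.5473295  0.05842047 0.16908295] (np.float64(-91.74722952486475), array([-5.10149177e-04,  6.86179746e-05, -9.99999868e-01])) [ 0.64753993 -0.68026435 -4.81962781] [ 0.01826698  0.16933968 -0.03398341]
```

View pics/w3.png

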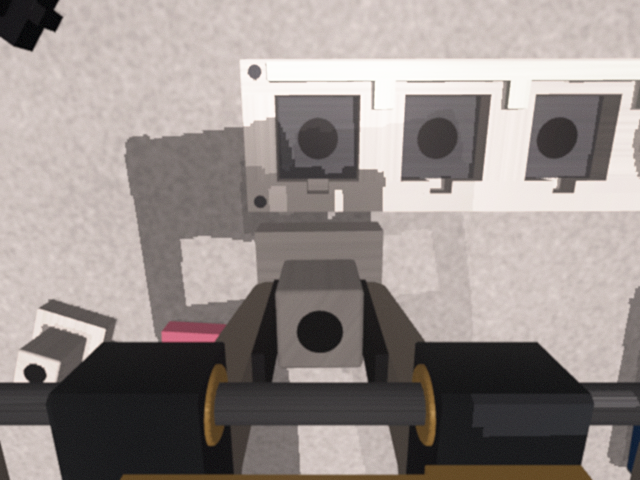

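The wrist view shows pocket 0's rim near (276..360, 94..180), and the held insert's hole at (320,331), square to the plate. Next come the edge profiles.

```bash
cat > edges.py <<'E'
from h import *
def pk(p,lo,hi,sgn):
    d=np.gradient(cv2.GaussianBlur(p.astype(np.float32).reshape(-1,1),(1,5),1).ravel())*sgn
    i=lo+int(d[lo:hi].argmax()); a,b,c=d[i-1:i+2]; return i+.5*(a-c)/(a-2*b+c)
E
python3 - <<'E'
from edges import *
a=np.load('w3.npy'); o=dict(position=a[:3],orientation=a[3:]); C=cam('wrist',o)
im=cv2.imread('pics/w3.png')[:,:,::-1]; g=cv2.cvtColor(im,cv2.COLOR_RGB2GRAY).astype(float)
for x in (285,300,335,350): print('col',x,'top',round(pk(g[:,x],86,104,-1),2),'bot',round(pk(g[:,x],172,190,1),2))
for y in (105,120,150,165): print('row',y,'L',round(pk(g[y],268,286,-1),2),'R',round(pk(g[y],352,368,1),2))
print('slot row185', round(pk(g[186],300,314,-1),1),round(pk(g[186],322,335,1),1), g[186,298:345].astype(int))
# plate edge points
for x in (275,320,340): print('plate',x, round(pk(g[:,x],50,66,1),2),round(pk(g[:,x],200,218,-1),2))
zt=o['position'][2]+.0305
m=cv2.inRange(g,0,60)[300:362,285:355]; M=cv2.moments(m,True); h=np.array([M['m10']/M['m00']+285,M['m01']/M['m00']+300])
print('hole',h,onz(C,h,zt),'tcp',o['position'])
E
```

```text
col 285 top 94.8 bot 180.92
col 300 top 94.51 bot 180.72
col 335 top 94.48 bot 189.28
col 350 top 94.46 bot 180.47
row 105 L 274.67 R 359.59
row 120 L 274.58 R 359.2
row 150 L 275.7 R 358.72
row 165 L 276.16 R 358.1
slot row185 305.6 329.6 [129 131 133 132 134 131 135 134 123 113 122 131 133 131 129 129 131 132
 130 131 130 130 130 131 130 129 129 133 131 123 118 124 132 132 136 133
 133 134 132 131 131 133 132 132 130 132 132]
plate 275 58.47 211.39
plate 320 58.7 211.26
plate 340 58.46 211.33
hole [319.45521886 331.31986532] [[0.54702795 0.05861044 0.19958295]] tcp [0.5473295  0.05842047 0.16908295]
```

Run:
```python
from h import *
a=np.load('w3.npy'); o=dict(position=a[:3],orientation=a[3:]); C=cam('wrist',o)
w=onz(C,[[275.0,94.6],[359.8,94.4],[358,180.5],[276.4,180.9]],.032)[:,:2]
print(w.round(4).tolist(),w.mean(0)); e=lambda i,j:(np.linalg.norm(w[i]-w[j]).round(4),np.degrees(np.arctan2(*(w[j]-w[i])[::-1])).round(2))
print(e(0,1),e(3,2),e(3,0),e(2,1))
p=onz(C,[[275,58.5],[340,58.5]],.032);q=onz(C,[[275,211.3],[340,211.3]],.032);print(p,q)
```

```text
[[0.6489, 0.0878], [0.647, 0.0261], [0.5847, 0.0278], [0.5864, 0.0906]] [0.61673887 0.05806733]
(np.float64(0.0617), np.float64(-91.68)) (np.float64(0.0628), np.float64(-91.53)) (np.float64(0.0625), np.float64(-2.53)) (np.float64(0.0624), np.float64(-1.53))
[[0.67300016 0.08632205 0.032     ]
 [0.6715387  0.04008869 0.032     ]] [[0.56265331 0.09310627 0.032     ]
 [0.56104325 0.04205412 0.032     ]]
```

```bash
P="from h import *
o=obs();print(o['position'].round(4),yaw(o)[0].round(2),o['force'].round(1),o['ft_torque'].round(2))"
python3 -m inch '[{"xyz":[0.35,0,0],"twist":[0,0,0]},{"xyz":[0.6,0,-0.3],"twist":[0,0,0]},{"xyz":[0.6,0,-0.6],"twist":[0,0,0]},{"xyz":[0.195,-0.012,-0.8],"twist":[0,0,0]},{"xyz":[0,0,-0.5],"twist":[0,0,0]},{"xyz":[0,0,-0.15],"twist":[0,0,0]},{"xyz":[0,0,0],"twist":[0,0,0]},{"xyz":[0,0,0],"twist":[0,0,0]}]' >/dev/null
python3 -c "$P"
python3 -m inch '[{"xyz":[0,0,-0.1],"twist":[0,0,0]},{"xyz":[0,0,-0.1],"twist":[0,0,0]},{"xyz":[0,0,0],"twist":[0,0,0]},{"xyz":[0,0,0],"twist":[0,0,0]}]'>/dev/null
python3 -c "$P"
python3 -m inch '[{"xyz":[0,0,-0.1],"twist":[0,0,0]},{"xyz":[0,0,0],"twist":[0,0,0]},{"xyz":[0,0,0],"twist":[0,0,0]}]'>/dev/null
python3 -c "$P"
```

```text
[0.6182 0.0576 0.0764] -91.78 [-0.9  0.7 -4.6] [ 0.02  0.14 -0.04]
[0.6172 0.0573 0.0676] -91.8 [-0.8  0.  -5.7] [-0.01  0.1   0.01]
[0.617  0.0573 0.0632] -91.8 [ 0.  -0.6 -4. ] [ 0.01  0.11 -0.01]
```

```bash
P="from h import *
o=obs();print(o['position'].round(4),yaw(o)[0].round(2),o['force'].round(1),o['ft_torque'].round(2))"
python3 -m inch '[{"xyz":[0,0.015,-0.08],"twist":[0,0,0]},{"xyz":[0,0,0],"twist":[0,0,0]},{"xyz":[0,0,0],"twist":[0,0,0]}]'>/dev/null
python3 -c "$P"
python3 -m inch '[{"xyz":[0,0,-0.05],"twist":[0,0,0]},{"xyz":[0,0,0],"twist":[0,0,0]},{"xyz":[0,0,0],"twist":[0,0,0]}]'>/dev/null
python3 -c "$P"
```

```text
[0.617  0.0579 0.06  ] -91.79 [ 0.3 -0.1 -4.9] [ 0.    0.18 -0.  ]
[0.6172 0.0579 0.0582] -91.8 [-0.1  0.7 -4.7] [ 0.05  0.15 -0.07]
```

Already 3 mm below the plate top with no contact force, so it is entering the pocket. I'll keep lowering.

```bash
P="from h import *
o=obs();print(o['position'].round(4),yaw(o)[0].round(2),o['force'].round(1),o['ft_torque'].round(2))"
python3 -m inch '[{"xyz":[0,0,-0.1],"twist":[0,0,0]},{"xyz":[0,0,0],"twist":[0,0,0]},{"xyz":[0,0,0],"twist":[0,0,0]}]'>/dev/null
python3 -c "$P"
python3 -m inch '[{"xyz":[0,0,-0.1],"twist":[0,0,0]},{"xyz":[0,0,-0.1],"twist":[0,0,0]},{"xyz":[0,0,0],"twist":[0,0,0]}]'>/dev/null
python3 -c "$P"
python3 -m inch '[{"xyz":[0,0,-0.08],"twist":[0,0,0]},{"xyz":[0,0,0],"twist":[0,0,0]},{"xyz":[0,0,0],"twist":[0,0,0]}]'>/dev/null
python3 -c "$P"
```

```text
[0.617  0.0579 0.054 ] -91.79 [-0.3 -0.3 -5.9] [-0.02  0.16 -0.03]
[0.6166 0.0579 0.0454] -91.8 [-0.6 -0.5 -4.8] [ 0.01  0.18 -0.  ]
[0.6171 0.0579 0.0429] -91.8 [ 0.2 -0.6 -4.5] [0.06 0.14 0.03]
```

```bash
P="from h import *
o=obs();print(o['position'].round(4),yaw(o)[0].round(2),o['force'].round(1),o['ft_torque'].round(2),o['gripper_width']*92)"
python3 -m inch '[{"xyz":[0,0,-0.04],"twist":[0,0,0]},{"xyz":[0,0,0],"twist":[0,0,0]},{"xyz":[0,0,0],"twist":[0,0,0]}]'>/dev/null
python3 -c "$P"
python3 -m inch '[{"xyz":[0,0,-0.02],"twist":[0,0,0]},{"xyz":[0,0,0],"twist":[0,0,0]},{"xyz":[0,0,0],"twist":[0,0,0]}]'>/dev/null
python3 -c "$P"
```

```text
[0.6172 0.0579 0.0414] -91.8 [ 0.   0.6 -4.1] [ 0.06  0.16 -0.  ] 33.48891293222722
[0.6172 0.0579 0.0414] -91.79 [-2.1  0.8  6.3] [-0.06  0.76 -0.03] 33.99045294755242
```

Seated at floor height, TCP z 0.0414. Release, rise and go to the second insert.

```bash
python3 -m inch '[{"xyz":[0,0,0],"twist":[0,0,0]},{"xyz":[0,0,0],"twist":[0,0,0]},{"xyz":[0,0,0],"twist":[0,0,0]},{"xyz":[0,0,0],"twist":[0,0,0]},{"xyz":[0,0,0],"twist":[0,0,0]},{"xyz":[0,0,0.3],"twist":[0,0,0]},{"xyz":[0,0,0.7],"twist":[0,0,0]},{"xyz":[0,0,1],"twist":[0,0,0]}]' 0.1
python3 -m inch '[{"xyz":[-0.3,0.4,1],"twist":[0,0,1]},{"xyz":[-0.6,0.8,1],"twist":[0,0,1]},{"xyz":[-0.6,0.8,0],"twist":[0,0,1]},{"xyz":[-0.6,0.8,0],"twist":[0,0,1]},{"xyz":[-0.6,0.8,0],"twist":[0,0,1]},{"xyz":[-0.6,0.8,0],"twist":[0,0,1]},{"xyz":[-0.6,0.8,0],"twist":[0,0,1]},{"xyz":[-0.45,0.6,0],"twist":[0,0,1]}]' 1
python3 -m inch '[{"xyz":[0,0,0],"twist":[0,0,1]},{"xyz":[0,0,0],"twist":[0,0,1]},{"xyz":[0,0,0],"twist":[0,0,1]},{"xyz":[0,0,0],"twist":[0,0,0.6]},{"xyz":[0,0,0],"twist":[0,0,0]},{"xyz":[0,0,0],"twist":[0,0,0]}]'
python3 - <<'E'
from h import *
o=obs(); im=robot.read_camera('wrist'); print(o['t'],o['position'],yaw(o)[0])
np.save('w4.npy',np.concatenate([o['position'],o['orientation']]))
save('w4',im)
t=robot.read_camera('top'); save('top4',t)
E
```

```text
t: 21.0
position: [0.6157, 0.0578, 0.1204]
orientation: [0.0, 1.0, -0.016, -0.002]
force: [-0.0, 0.3, 0.1]
gripper_width: 0.554
grip_force: 0.0
t: 21.8
position: [0.4446, 0.2878, 0.197]
orientation: [-0.0, 0.919, 0.395, 0.0]
force: [1.3, -0.2, -0.2]
gripper_width: 0.999
grip_force: 0.0
t: 22.4
position: [0.446, 0.2862, 0.1965]
orientation: [-0.0, 0.831, 0.557, 0.0]
force: [0.2, 0.8, -0.6]
gripper_width: 1.001
grip_force: 0.0
22.4 [0.44599752 0.28622807 0.19649707] -22.309172672409684
```

View pics/w4.png

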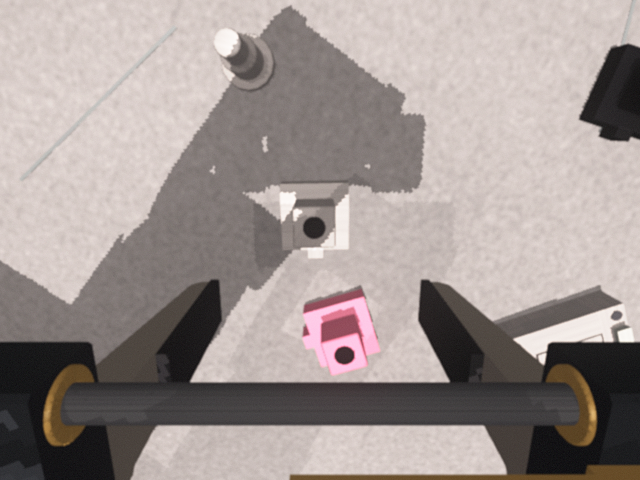

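The second insert is at (314,227), nearly square to the image with its key facing down at (315,254). The pink decoy is clear of the fingers.

Run:
```python
from edges import *
a=np.load('w4.npy'); o=dict(position=a[:3],orientation=a[3:]); C=cam('wrist',o)
im=cv2.imread('pics/w4.png')[:,:,::-1]; g=cv2.cvtColor(im,cv2.COLOR_RGB2GRAY).astype(float)
m=cv2.inRange(g,0,55)[210:245,298:330]; M=cv2.moments(m,True); h=np.array([M['m10']/M['m00']+298,M['m01']/M['m00']+210])
print('hole',h,M['m00'],onz(C,h,.06))
R_=[(345+pk(g[y,345:],1,12,-1) ,y) for y in (215,225,235,242)]; L=[(pk(g[y],274,288,1),y) for y in (212,220,230,240)]
print(R_,L)
print(onz(C,R_,.02)[:,:2].round(4).tolist()); print(onz(C,L,.02)[:,:2].round(4).tolist())
B=[(x,pk(g[:,x],243,256,-1)) for x in (290,300,330,340)]; print(B,onz(C,B,.02)[:,:2].round(4).tolist())
for y in (215,225,235): print(g[y,292:345].astype(int))
```

```text
hole [313.6656535  227.32522796] 329.0 [[0.44208164 0.28991423 0.06      ]]
[(np.float32(348.73605), 215), (np.float32(348.45312), 225), (np.float32(348.35944), 235), (np.float32(348.23978), 242)] [(np.float32(280.0488), 212), (np.float32(280.23654), 220), (np.float32(281.0239), 230), (np.float32(281.45584), 240)]
[[0.4711, 0.2799], [0.4675, 0.2715], [0.4641, 0.2629], [0.4616, 0.2568]]
[[0.4157, 0.3056], [0.4129, 0.2989], [0.4099, 0.2902], [0.4065, 0.2816]]
[(290, np.float32(249.10904)), (300, np.float32(243.3321)), (330, np.float32(249.6153)), (340, np.float32(249.0667))] [[0.4102, 0.2707], [0.4207, 0.2723], [0.4437, 0.2564], [0.4523, 0.2535]]
[156 218 243 248 247 240 209 174 161 162 158 157 150 145 149 161 162 159
 155 152 151 150 148 138 135 137 134 131 133 132 132 135 134 135 132 136
 136 136 136 136 134 130 146 204 240 244 243 242 242 242 242 242 242]
[127 122 128 132 136 134 135 133 135 135 122  75  44  39  36  38  37  39
  44  40  41  38  41  40  40  38  42  42  41  38  43  41  62 101 129 134
 136 133 136 138 137 128 134 185 236 241 241 240 240 241 239 241 240]
[131 122 121 131 132 132 130 131 131 133 135 132 129 111  82  56  40  36
  38  39  37  41  38  42  40  39  40  39  46  63  90 120 134 137 137 144
 167 201 233 238 236 229 208 203 236 242 241 242 242 241 242 241 241]
```

```bash
python3 -m inch '[{"xyz":[-0.1,0.09,-0.6],"twist":[0,0,0.04]},{"xyz":[0,0,-1],"twist":[0,0,0]},{"xyz":[0,0,-1],"twist":[0,0,0]},{"xyz":[0,0,-0.8],"twist":[0,0,0]},{"xyz":[0,0,-0.6],"twist":[0,0,0]},{"xyz":[0,0,-0.17],"twist":[0,0,0]},{"xyz":[0,0,0],"twist":[0,0,0]}]'
python3 -m inch '[{"xyz":[0,0,0],"twist":[0,0,0]},{"xyz":[0,0,0],"twist":[0,0,0]},{"xyz":[0,0,0],"twist":[0,0,0]},{"xyz":[0,0,0],"twist":[0,0,0]},{"xyz":[0,0,0],"twist":[0,0,0]},{"xyz":[0,0,0],"twist":[0,0,0]},{"xyz":[0,0,0],"twist":[0,0,0]},{"xyz":[0,0,0],"twist":[0,0,0]}]' -1
python3 -m inch '[{"xyz":[0,0,0],"twist":[0,0,0]},{"xyz":[0,0,0],"twist":[0,0,0]},{"xyz":[0,0,0],"twist":[0,0,0]}]'
python3 -m inch '[{"xyz":[0,0,0.3],"twist":[0,0,0]},{"xyz":[0,0,0.8],"twist":[0,0,0]},{"xyz":[0,0,0.9],"twist":[0,0,0]},{"xyz":[0,0,0.9],"twist":[0,0,0]},{"xyz":[0,0,0.6],"twist":[0,0,-0.5]},{"xyz":[0.2,-0.6,0],"twist":[0,0,-1]},{"xyz":[0.26,-0.8,0],"twist":[0,0,-1]},{"xyz":[0.26,-0.8,0],"twist":[0,0,-1]}]'
python3 -m inch '[{"xyz":[0.26,-0.8,0],"twist":[0,0,-1]},{"xyz":[0.26,-0.8,0],"twist":[0,0,-1]},{"xyz":[0.26,-0.8,0],"twist":[0,0,-1]},{"xyz":[0.26,-0.8,0],"twist":[0,0,-1]},{"xyz":[0.26,-0.8,0],"twist":[0,0,-1]},{"xyz":[0.26,-0.8,0],"twist":[0,0,-1]},{"xyz":[0.26,-0.8,0],"twist":[0,0,-1]},{"xyz":[0.1,-0.4,0],"twist":[0,0,-1]}]'
python3 -m inch '[{"xyz":[0,0,0],"twist":[0,0,-0.1]},{"xyz":[0,0,0],"twist":[0,0,0]},{"xyz":[0,0,0],"twist":[0,0,0]},{"xyz":[0,0,0],"twist":[0,0,0]}]'
python3 - <<'E'
from h import *
o=obs(); im=robot.read_camera('wrist'); save('w5',im); print(o['t'],o['position'],yaw(o)[0],o['force'],o['ft_torque'])
np.save('w5.npy',np.concatenate([o['position'],o['orientation']]))
print(proj(cam('wrist',o),[[.6141+a,-.0369+b,.032] for a in(.0315,-.0315) for b in (.0315,-.0315)]))
E
```

```text
t: 23.2
position: [0.4416, 0.2895, 0.0286]
orientation: [-0.0, 0.829, 0.559, -0.001]
force: [-0.0, 0.3, 0.3]
gripper_width: 1.001
grip_force: 0.0
t: 24.0
position: [0.4421, 0.2898, 0.0292]
orientation: [0.0, 0.829, 0.56, 0.0]
force: [1.0, 0.1, 0.9]
gripper_width: 0.374
grip_force: 30.0
t: 24.3
position: [0.4421, 0.2898, 0.0292]
orientation: [0.0, 0.829, 0.559, 0.0]
force: [2.4, -1.1, 1.2]
gripper_width: 0.363
grip_force: 30.0
t: 25.1
position: [0.4701, 0.2009, 0.1696]
orientation: [-0.0, 0.917, 0.398, -0.0]
force: [-0.1, -0.3, -5.8]
gripper_width: 0.369
grip_force: 30.0
t: 25.9
position: [0.5475, -0.0404, 0.1694]
orientation: [0.0, 1.0, -0.011, -0.0]
force: [-1.1, 0.6, -5.4]
gripper_width: 0.369
grip_force: 30.0
t: 26.3
position: [0.5471, -0.0373, 0.1692]
orientation: [-0.0, 1.0, -0.012, -0.0]
force: [0.2, -0.1, -5.1]
gripper_width: 0.37
grip_force: 30.0
26.3 [ 0.54711834 -0.037254    0.16915626] -91.42769199217219 [ 0.15317618 -0.09773132 -5.12530943] [-0.02237089  0.19423457  0.01967743]
[[272.66866149  98.87618826]
 [358.99774265  96.49380536]
 [277.34927286 185.27122248]
 [358.95429963 183.14921381]]
```

View pics/w5.png

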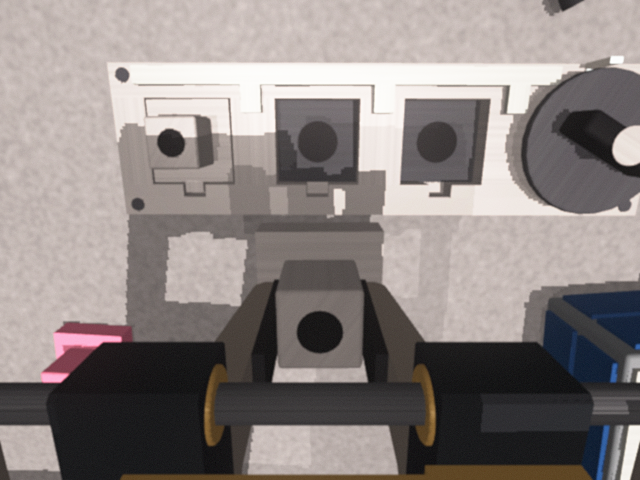

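The first insert sits flush in pocket 0, around (190,140). Pocket 1's rim is near (276..360, 98..184) and the second insert is held square.

Run:
```python
from edges import *
a=np.load('w5.npy'); o=dict(position=a[:3],orientation=a[3:]); C=cam('wrist',o)
im=cv2.imread('pics/w5.png')[:,:,::-1]; g=cv2.cvtColor(im,cv2.COLOR_RGB2GRAY).astype(float)
t=[pk(g[:,x],90,108,-1) for x in (285,350)]; b=[pk(g[:,x],176,194,1) for x in (285,350)]
l=[pk(g[y],266,286,-1) for y in (108,170)]; r=[pk(g[y],352,368,1) for y in (108,170)]
print(t,b,l,r)
w=onz(C,[[l[0],t[0]],[r[0],t[1]],[r[1],b[1]],[l[1],b[0]]],.032)[:,:2]; print(w.round(4).tolist(),w.mean(0))
e=lambda i,j:(np.linalg.norm(w[i]-w[j]).round(4),np.degrees(np.arctan2(*(w[j]-w[i])[::-1])).round(2)); print(e(0,1),e(3,2),e(3,0),e(2,1))
m=cv2.inRange(g,0,60)[300:362,285:355]; M=cv2.moments(m,True); h=np.array([M['m10']/M['m00']+285,M['m01']/M['m00']+300])
print(h,(onz(C,h,o['position'][2]+.0308)-o['position']).round(4))
```

```text
[np.float32(97.987854), np.float32(98.08485)] [np.float32(185.05826), np.float32(182.37866)] [np.float32(274.43637), np.float32(275.93625)] [np.float32(359.3491), np.float32(357.8045)]
[[0.6462, -0.0067], [0.6445, -0.0687], [0.5832, -0.0675], [0.5828, -0.0043]] [ 0.61417103 -0.03680332]
(np.float64(0.062), np.float64(-91.55)) (np.float64(0.0632), np.float64(-89.62)) (np.float64(0.0634), np.float64(-2.17)) (np.float64(0.0613), np.float64(-1.07))
[319.39307129 331.77281812] [[-0.0003  0.0002  0.0308]]
```

```bash
P="from h import *
o=obs();print(o['position'].round(4),yaw(o)[0].round(2),o['force'].round(1),o['ft_torque'].round(2))"
python3 -m inch '[{"xyz":[0.35,0,0],"twist":[0,0,-0.04]},{"xyz":[0.6,0,-0.3],"twist":[0,0,0]},{"xyz":[0.6,0,-0.6],"twist":[0,0,0]},{"xyz":[0.14,0.01,-0.8],"twist":[0,0,0]},{"xyz":[0,0,-0.6],"twist":[0,0,0]},{"xyz":[0,0,-0.3],"twist":[0,0,0]},{"xyz":[0,0,0],"twist":[0,0,0]},{"xyz":[0,0,0],"twist":[0,0,0]}]' >/dev/null
python3 -c "$P"
```

```text
[ 0.616  -0.0377  0.0659] -91.79 [ 0.5 -0.1 -5. ] [ 0.    0.17 -0.03]
```

```bash
P="from h import *
o=obs();print(o['position'].round(4),yaw(o)[0].round(2),o['force'].round(1),o['ft_torque'].round(2))"
python3 -m inch '[{"xyz":[0,0.015,-0.05],"twist":[0,0,0]},{"xyz":[0,0,0],"twist":[0,0,0]},{"xyz":[0,0,0],"twist":[0,0,0]}]' >/dev/null
python3 -c "$P"
python3 -m inch '[{"xyz":[0,0,-0.05],"twist":[0,0,0]},{"xyz":[0,0,0],"twist":[0,0,0]},{"xyz":[0,0,0],"twist":[0,0,0]}]' >/dev/null
python3 -c "$P"
python3 -m inch '[{"xyz":[0,0,-0.05],"twist":[0,0,0]},{"xyz":[0,0,0],"twist":[0,0,0]},{"xyz":[0,0,0],"twist":[0,0,0]}]' >/dev/null
python3 -c "$P"
```

```text
[ 0.6156 -0.0372  0.064 ] -91.8 [ 0.1 -0.1 -5.4] [-0.    0.13 -0.  ]
[ 0.6151 -0.0372  0.0612] -91.8 [ 0.2 -0.2 -5.7] [ 0.02  0.16 -0.01]
[ 0.6151 -0.0372  0.059 ] -91.79 [ 0.  -0.6 -4.9] [0.07 0.17 0.  ]
```

```bash
P="from h import *
o=obs();print(o['position'].round(4),yaw(o)[0].round(2),o['force'].round(1),o['ft_torque'].round(2))"
python3 -m inch '[{"xyz":[-0.015,0,-0.05],"twist":[0,0,0]},{"xyz":[0,0,-0.05],"twist":[0,0,0]},{"xyz":[0,0,0],"twist":[0,0,0]}]' >/dev/null
python3 -c "$P"
python3 -m inch '[{"xyz":[0,0,-0.1],"twist":[0,0,0]},{"xyz":[0,0,-0.1],"twist":[0,0,0]},{"xyz":[0,0,0],"twist":[0,0,0]},{"xyz":[0,0,0],"twist":[0,0,0]}]' >/dev/null
python3 -c "$P"
python3 -m inch '[{"xyz":[0,0,-0.1],"twist":[0,0,0]},{"xyz":[0,0,0],"twist":[0,0,0]},{"xyz":[0,0,0],"twist":[0,0,0]}]' >/dev/null
python3 -c "$P"
python3 -m inch '[{"xyz":[0,0,-0.03],"twist":[0,0,0]},{"xyz":[0,0,0],"twist":[0,0,0]},{"xyz":[0,0,0],"twist":[0,0,0]}]' >/dev/null
python3 -c "$P"
```

```text
[ 0.6142 -0.0372  0.0547] -91.79 [ 0.3 -0.5 -4.9] [ 0.01  0.18 -0.03]
[ 0.6144 -0.0372  0.0469] -91.8 [-0.1  0.1 -4.5] [-0.01  0.22  0.03]
[ 0.6145 -0.0372  0.043 ] -91.8 [-0.4  1.5 -5.6] [0.01 0.13 0.06]
[ 0.6146 -0.0372  0.0419] -91.79 [-0.2  0.2 -4.5] [ 0.03  0.21 -0.02]
```

```bash
P="from h import *
o=obs();print(o['position'].round(4),yaw(o)[0].round(2),o['force'].round(1),o['ft_torque'].round(2))"
python3 -m inch '[{"xyz":[0,0,-0.03],"twist":[0,0,0]},{"xyz":[0,0,0],"twist":[0,0,0]},{"xyz":[0,0,0],"twist":[0,0,0]}]' >/dev/null
python3 -c "$P"
python3 -m inch '[{"xyz":[0,0,0],"twist":[0,0,0]},{"xyz":[0,0,0],"twist":[0,0,0]},{"xyz":[0,0,0],"twist":[0,0,0]},{"xyz":[0,0,0],"twist":[0,0,0]},{"xyz":[0,0,0],"twist":[0,0,0]},{"xyz":[0,0,0.3],"twist":[0,0,0]},{"xyz":[0,0,0.7],"twist":[0,0,0]},{"xyz":[0,0,1],"twist":[0,0,0]}]' 0.1
python3 -m inch '[{"xyz":[0,-0.3,1],"twist":[0,0,1]},{"xyz":[0,-0.7,0.8],"twist":[0,0,1]},{"xyz":[0,-0.8,0],"twist":[0,0,1]},{"xyz":[0,-0.8,0],"twist":[0,0,1]},{"xyz":[0,-0.8,0],"twist":[0,0,1]},{"xyz":[-0.1,-0.8,0],"twist":[0,0,1]},{"xyz":[0,-0.6,0],"twist":[0,0,1]},{"xyz":[0,0,0],"twist":[0,0,1]}]' 1
python3 -m inch '[{"xyz":[0,0,0],"twist":[0,0,1]},{"xyz":[0,0,0],"twist":[0,0,1]},{"xyz":[0,0,0],"twist":[0,0,0.3]},{"xyz":[0,0,0],"twist":[0,0,0]},{"xyz":[0,0,0],"twist":[0,0,0]}]'
python3 - <<'E'
from h import *
o=obs(); im=robot.read_camera('wrist'); save('w6',im); print(o['t'],o['position'],yaw(o)[0],o['force'],o['ft_torque'])
np.save('w6.npy',np.concatenate([o['position'],o['orientation']]))
E
```

```text
[ 0.6148 -0.0372  0.0412] -91.8 [-1.9 -0.   1.7] [0.13 0.46 0.08]
t: 30.45
position: [0.6131, -0.0371, 0.1206]
orientation: [-0.0, 1.0, -0.016, -0.002]
force: [0.8, 0.5, 0.3]
gripper_width: 0.549
grip_force: 0.0
t: 31.25
position: [0.6103, -0.2323, 0.1938]
orientation: [0.001, 0.919, 0.393, 0.0]
force: [0.4, 0.8, 0.1]
gripper_width: 0.999
grip_force: 0.0
t: 31.75
position: [0.6106, -0.2292, 0.1934]
orientation: [0.0, 0.866, 0.5, 0.0]
force: [0.4, 0.5, 0.5]
gripper_width: 0.998
grip_force: 0.0
31.75 [ 0.6106061  -0.22922555  0.19335727] -30.064365594021073 [0.35712098 0.51517643 0.49946593] [-0.05881482  0.14606893 -0.00711167]
```

View pics/w6.png

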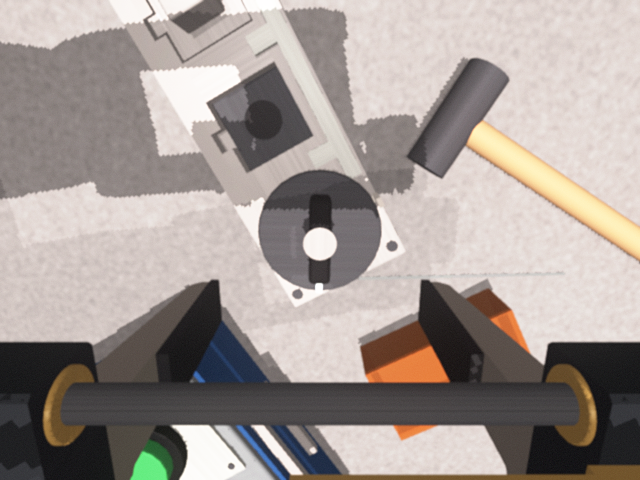

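The wheel bar is vertical in the wrist view at x≈319, so the gripper is aligned with it. Descend and grip.

```bash
P="from h import *
o=obs();print(o['position'].round(4),yaw(o)[0].round(2),o['force'].round(1),o['ft_torque'].round(2),o['q'][5].round(2),o['gripper_width']*92)"
python3 -m inch '[{"xyz":[0,-0.02,-0.5],"twist":[0,0,0]},{"xyz":[0,0,-0.8],"twist":[0,0,0]},{"xyz":[0,0,-0.8],"twist":[0,0,0]},{"xyz":[0,0,-0.6],"twist":[0,0,0]},{"xyz":[0,0,-0.4],"twist":[0,0,0]},{"xyz":[0,0,-0.1],"twist":[0,0,0]},{"xyz":[0,0,0],"twist":[0,0,0]}]' >/dev/null
python3 -c "$P"
python3 -m inch '[{"xyz":[0,0,0],"twist":[0,0,0]},{"xyz":[0,0,0],"twist":[0,0,0]},{"xyz":[0,0,0],"twist":[0,0,0]},{"xyz":[0,0,0],"twist":[0,0,0]},{"xyz":[0,0,0],"twist":[0,0,0]},{"xyz":[0,0,0],"twist":[0,0,0]},{"xyz":[0,0,0],"twist":[0,0,0]},{"xyz":[0,0,0],"twist":[0,0,0]}]' -1 >/dev/null
python3 -m inch '[{"xyz":[0,0,0],"twist":[0,0,0]},{"xyz":[0,0,0],"twist":[0,0,0]},{"xyz":[0,0,0],"twist":[0,0,0]},{"xyz":[0,0,0],"twist":[0,0,0]},{"xyz":[0,0,0],"twist":[0,0,0]}]' >/dev/null
python3 -c "$P"
python3 -m inch '[{"xyz":[0,0,0],"twist":[0,0,-0.5]},{"xyz":[0,0,0],"twist":[0,0,-0.5]},{"xyz":[0,0,0],"twist":[0,0,-0.5]},{"xyz":[0,0,0],"twist":[0,0,-0.5]}]' >/dev/null
python3 -c "$P"
```

```text
[ 0.6106 -0.23    0.0648] -30.01 [-0.1  0.   0.6] [-0.    0.07 -0.02] 0.16 91.8555243579723
[ 0.6104 -0.2299  0.0647] -30.01 [-0.3 -0.2  1. ] [ 0.1   0.31 -0.3 ] 0.16 15.513007695985745
[ 0.6107 -0.2302  0.0647] -42.07 [ 0.2 -1.2 -1.1] [-0.16  0.06  0.14] 0.37 15.6565624832619
```

```bash
P="from h import *
o=obs();print(o['position'].round(4),yaw(o)[0].round(2),o['force'].round(1),o['ft_torque'].round(2),o['q'][5].round(2),o['gripper_width']*92)"
python3 -m inch '[{"xyz":[0,0,0],"twist":[0,0,-1]},{"xyz":[0,0,0],"twist":[0,0,-1]},{"xyz":[0,0,0],"twist":[0,0,-1]},{"xyz":[0,0,0],"twist":[0,0,-1]},{"xyz":[0,0,0],"twist":[0,0,-1]},{"xyz":[0,0,0],"twist":[0,0,-1]},{"xyz":[0,0,0],"twist":[0,0,-1]},{"xyz":[0,0,0],"twist":[0,0,-1]}]' >/dev/null
python3 -c "$P"
python3 -m inch '[{"xyz":[0,0,0],"twist":[0,0,-1]},{"xyz":[0,0,0],"twist":[0,0,-1]},{"xyz":[0,0,0],"twist":[0,0,-1]},{"xyz":[0,0,0],"twist":[0,0,-1]},{"xyz":[0,0,0],"twist":[0,0,-1]},{"xyz":[0,0,0],"twist":[0,0,-1]},{"xyz":[0,0,0],"twist":[0,0,-1]},{"xyz":[0,0,0],"twist":[0,0,-1]}]' >/dev/null
python3 -c "$P"
python3 -m inch '[{"xyz":[0,0,0],"twist":[0,0,-1]},{"xyz":[0,0,0],"twist":[0,0,-1]},{"xyz":[0,0,0],"twist":[0,0,-1]},{"xyz":[0,0,0],"twist":[0,0,-1]},{"xyz":[0,0,0],"twist":[0,0,-1]},{"xyz":[0,0,0],"twist":[0,0,-0.6]},{"xyz":[0,0,0],"twist":[0,0,-0.4]},{"xyz":[0,0,0],"twist":[0,0,0]}]' >/dev/null
python3 -c "$P"
```

```text
[ 0.6116 -0.232   0.0647] -90.17 [ 2.3 -9.9 -5.2] [-1.47 -0.2   0.21] 1.21 15.733838021152811
[ 0.6107 -0.2337  0.0647] -138.14 [ -1.7 -17.2  -4.2] [-2.76  0.51  0.23] 2.05 15.758688545973117
[ 0.6094 -0.2342  0.0647] -173.99 [ -6.5 -19.8  -2.4] [-3.11  1.2  -0.03] 2.68 15.80216349253015
```

```bash
P="from h import *
o=obs();print(o['position'].round(4),yaw(o)[0].round(2),o['force'].round(1),o['ft_torque'].round(2),o['q'][5].round(2),o['gripper_width']*92)"
python3 -m inch '[{"xyz":[0,0,0],"twist":[0,0,0]},{"xyz":[0,0,0],"twist":[0,0,0]},{"xyz":[0,0,0],"twist":[0,0,0]},{"xyz":[0,0,0],"twist":[0,0,0]},{"xyz":[0,0,0],"twist":[0,0,0]},{"xyz":[0,0,0],"twist":[0,0,0]},{"xyz":[0,0,0],"twist":[0,0,0]},{"xyz":[0,0,0],"twist":[0,0,0]}]' 1 >/dev/null
python3 -c "$P"
python3 -m inch '[{"xyz":[0,0,0],"twist":[0,0,0]},{"xyz":[0,0,0],"twist":[0,0,0]},{"xyz":[0,0,0],"twist":[0,0,0]},{"xyz":[0,-0.06,0.8],"twist":[0,0,0]},{"xyz":[0,0,0.8],"twist":[0,0,1]},{"xyz":[0,0,0.4],"twist":[0,0,1]},{"xyz":[0,0,0],"twist":[0,0,1]},{"xyz":[0,0,0],"twist":[0,0,1]}]' >/dev/null
python3 -m inch '[{"xyz":[0,0,0],"twist":[0,0,1]},{"xyz":[0,0,0],"twist":[0,0,1]},{"xyz":[0,0,0],"twist":[0,0,1]},{"xyz":[0,0,0],"twist":[0,0,1]},{"xyz":[0,0,0],"twist":[0,0,1]},{"xyz":[0,0,0],"twist":[0,0,1]},{"xyz":[0,0,0],"twist":[0,0,1]},{"xyz":[0,0,0],"twist":[0,0,1]}]' >/dev/null
python3 -m inch '[{"xyz":[0,0,0],"twist":[0,0,1]},{"xyz":[0,0,0],"twist":[0,0,1]},{"xyz":[0,0,0],"twist":[0,0,1]},{"xyz":[0,0,0],"twist":[0,0,1]},{"xyz":[0,0,0],"twist":[0,0,1]},{"xyz":[0,0,0],"twist":[0,0,1]},{"xyz":[0,0,0],"twist":[0,0,1]},{"xyz":[0,0,0],"twist":[0,0,1]}]' >/dev/null
python3 -m inch '[{"xyz":[0,0,0],"twist":[0,0,1]},{"xyz":[0,0,0],"twist":[0,0,1]},{"xyz":[0,0,0],"twist":[0,0,1]},{"xyz":[0,0,0],"twist":[0,0,1]},{"xyz":[0,0,0],"twist":[0,0,1]},{"xyz":[0,0,0],"twist":[0,0,1]},{"xyz":[0,0,0],"twist":[0,0,1]},{"xyz":[0,0,0],"twist":[0,0,1]}]' >/dev/null
python3 -m inch '[{"xyz":[0,0,0],"twist":[0,0,1]},{"xyz":[0,0,0],"twist":[0,0,1]},{"xyz":[0,0,0],"twist":[0,0,0]},{"xyz":[0,0,0],"twist":[0,0,0]},{"xyz":[0,0,0],"twist":[0,0,0]}]' >/dev/null
python3 -c "$P"
python3 - <<'E'
from edges import *
o=obs(); C=cam('wrist',o); im=robot.read_camera('wrist'); save('w7',im); np.save('w7.npy',np.concatenate([o['position'],o['orientation']]))
hsv=cv2.cvtColor(im,cv2.COLOR_RGB2GRAY)
p=proj(C,[[.610,-.2325,.088]])[0]; print(p)
x,y=p.astype(int); c=cv2.HoughCircles(cv2.medianBlur(hsv,3)[y-40:y+40,x-40:x+40],cv2.HOUGH_GRADIENT,1,100,param1=60,param2=10,minRadius=12,maxRadius=30)
print(c, onz(C,c[0,0,:2]+[x-40,y-40],.088))
E
```

```text
[ 0.6106 -0.2299  0.0647] -173.99 [ 1.2  0.  -1.2] [0.02 0.14 0.01] 2.67 77.80869795672696
[ 0.6105 -0.2324  0.1447] 5.87 [0.4 0.7 0.3] [-0.04  0.1   0.01] -0.47 92.02914508670425
[319.29332463 261.40955174]
[[[36.5 38.5 18.8]]] [[ 0.60761291 -0.23153092  0.088     ]]
```

```bash
P="from h import *
o=obs();print(o['position'].round(4),yaw(o)[0].round(2),o['force'].round(1),o['ft_torque'].round(2),o['q'][5].round(2),o['gripper_width']*92)"
python3 -m inch '[{"xyz":[-0.04,0,-0.5],"twist":[0,0,0]},{"xyz":[0,0,-0.8],"twist":[0,0,0]},{"xyz":[0,0,-0.5],"twist":[0,0,0]},{"xyz":[0,0,-0.2],"twist":[0,0,0]},{"xyz":[0,0,0],"twist":[0,0,0]},{"xyz":[0,0,0],"twist":[0,0,0]}]' >/dev/null
python3 -c "$P"
python3 -m inch '[{"xyz":[0,0,0],"twist":[0,0,0]},{"xyz":[0,0,0],"twist":[0,0,0]},{"xyz":[0,0,0],"twist":[0,0,0]},{"xyz":[0,0,0],"twist":[0,0,0]},{"xyz":[0,0,0],"twist":[0,0,0]},{"xyz":[0,0,0],"twist":[0,0,0]},{"xyz":[0,0,0],"twist":[0,0,0]},{"xyz":[0,0,0],"twist":[0,0,0]}]' -1 >/dev/null
python3 -m inch '[{"xyz":[0,0,0],"twist":[0,0,0]},{"xyz":[0,0,0],"twist":[0,0,0]},{"xyz":[0,0,0],"twist":[0,0,0]},{"xyz":[0,0,0],"twist":[0,0,0]},{"xyz":[0,0,0],"twist":[0,0,0]}]' >/dev/null
python3 -c "$P"
python3 -m inch '[{"xyz":[0,0,0],"twist":[0,0,-0.5]},{"xyz":[0,0,0],"twist":[0,0,-0.5]},{"xyz":[0,0,0],"twist":[0,0,-1]},{"xyz":[0,0,0],"twist":[0,0,-1]},{"xyz":[0,0,0],"twist":[0,0,-1]},{"xyz":[0,0,0],"twist":[0,0,-1]},{"xyz":[0,0,0],"twist":[0,0,-1]},{"xyz":[0,0,0],"twist":[0,0,-1]}]' >/dev/null
python3 -c "$P"
python3 -m inch '[{"xyz":[0,0,0],"twist":[0,0,-1]},{"xyz":[0,0,0],"twist":[0,0,-1]},{"xyz":[0,0,0],"twist":[0,0,-1]},{"xyz":[0,0,0],"twist":[0,0,-1]},{"xyz":[0,0,0],"twist":[0,0,-1]},{"xyz":[0,0,0],"twist":[0,0,-1]},{"xyz":[0,0,0],"twist":[0,0,-1]},{"xyz":[0,0,0],"twist":[0,0,-0.5]}]' >/dev/null
python3 -c "$P"
```

```text
[ 0.6096 -0.2327  0.0656] 5.98 [-0.3 -0.5 -0.4] [-0.08  0.08  0.01] -0.47 91.90286541322011
[ 0.6092 -0.2324  0.0647] 6.0 [ 1.8  0.8 -2.3] [-0.06 -0.28 -0.11] -0.47 15.734383605937479
[ 0.6089 -0.2323  0.0647] -36.21 [ 0.4  0.9 -0.5] [ 0.07 -0.07  0.12] 0.27 15.620378208895191
[ 0.6087 -0.2321  0.0647] -81.2 [ 0.3  2.  -0.6] [0.28 0.04 0.08] 1.05 15.831908734708122
```

```bash
P="from h import *
o=obs();print(o['position'].round(4),yaw(o)[0].round(2),o['force'].round(1),o['ft_torque'].round(2),o['q'][5].round(2),o['gripper_width']*92)"
python3 -m inch '[{"xyz":[0,0,0],"twist":[0,0,-0.6]},{"xyz":[0,0,0],"twist":[0,0,-0.6]},{"xyz":[0,0,0],"twist":[0,0,-0.4]},{"xyz":[0,0,0],"twist":[0,0,-0.14]},{"xyz":[0,0,0],"twist":[0,0,0]},{"xyz":[0,0,0],"twist":[0,0,0]}]' >/dev/null
python3 -c "$P"
python3 -m inch '[{"xyz":[0,0,0],"twist":[0,0,0]},{"xyz":[0,0,0],"twist":[0,0,0]},{"xyz":[0,0,0],"twist":[0,0,0]},{"xyz":[0,0,0],"twist":[0,0,0]},{"xyz":[0,0,0],"twist":[0,0,0]},{"xyz":[0,0,0],"twist":[0,0,0]},{"xyz":[0,0,0],"twist":[0,0,0]},{"xyz":[0,0,0],"twist":[0,0,0]}]' 1 >/dev/null
python3 -m inch '[{"xyz":[0,0,0],"twist":[0,0,0]},{"xyz":[0,0,0],"twist":[0,0,0]},{"xyz":[0,0,0],"twist":[0,0,0]},{"xyz":[0,0,0.5],"twist":[0,0,0]},{"xyz":[0,0,1],"twist":[0,0,0]},{"xyz":[0,0,1],"twist":[0,0,0]},{"xyz":[0,0,1],"twist":[0,0,0]},{"xyz":[-0.3,0,0],"twist":[0,0,0]}]' >/dev/null
python3 -m inch '[{"xyz":[-0.7,0,0],"twist":[0,0,0]},{"xyz":[-0.5,0,0],"twist":[0,0,0]},{"xyz":[0,0,0],"twist":[0,0,0]},{"xyz":[0,0,0],"twist":[0,0,0]}]' >/dev/null
python3 - <<'E'
from h import *
o=obs(); C=cam('wrist',o); im=robot.read_camera('wrist'); np.save('w8.npy',np.concatenate([o['position'],o['orientation']])); cv2.imwrite('pics/w8f.png',im[:,:,::-1])
print(o['t'],o['position'],yaw(o)[0]); p=proj(C,[[.6092,-.2323,.056]])[0].astype(int); print(p)
a,b=p[0]-200,max(p[1]-130,0); print('origin',a,b); save('w8',im,(max(a,0),b,min(a+330,640),b+230),2.4)
E
```

```text
[ 0.6087 -0.232   0.0647] -91.38 [-0.1  4.1  1.4] [ 0.66  0.2  -0.01] 1.23 15.419254013888903
47.25 [ 0.54908964 -0.23252225  0.20470978] -91.46337215017212
[317 151]
origin 117 21
```

View pics/w8.png

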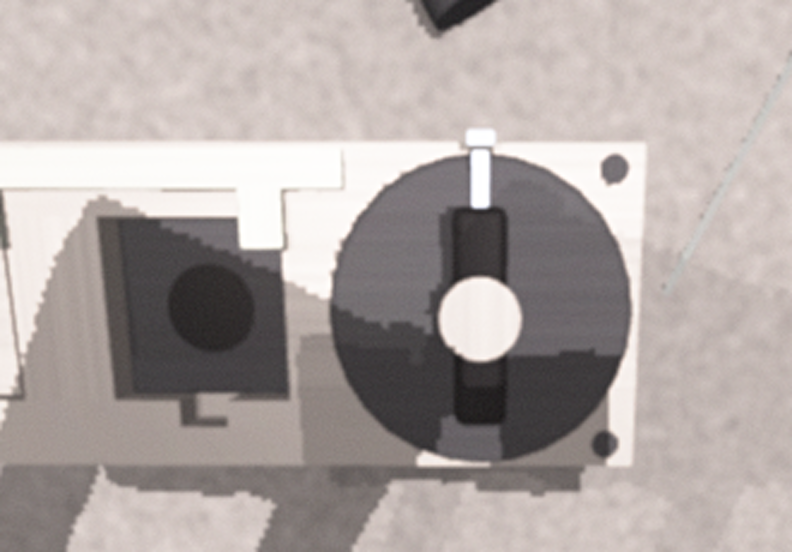

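The white line meets the index mark, both at crop x≈480. Now the button, with the fingers shut.

```bash
P="from h import *
o=obs();print(o['position'].round(4),yaw(o)[0].round(2),o['force'].round(1),o['gripper_width']*92)"
python3 -m inch '[{"xyz":[-0.3,-0.2,0],"twist":[0,0,0]},{"xyz":[-0.6,-0.32,0],"twist":[0,0,0]},{"xyz":[-0.6,-0.32,0],"twist":[0,0,0]},{"xyz":[-0.6,-0.32,0],"twist":[0,0,0]},{"xyz":[-0.6,-0.32,0],"twist":[0,0,0]},{"xyz":[-0.5,-0.3,0],"twist":[0,0,0]},{"xyz":[-0.32,-0.1,0],"twist":[0,0,0]},{"xyz":[0,0,0],"twist":[0,0,0]}]' -1 >/dev/null
python3 -m inch '[{"xyz":[0,0,0],"twist":[0,0,0]},{"xyz":[0,0,0],"twist":[0,0,0]},{"xyz":[0,0,0],"twist":[0,0,0]},{"xyz":[0,0,-0.6],"twist":[0,0,0]},{"xyz":[0,0,-0.6],"twist":[0,0,0]},{"xyz":[0,0,-0.3],"twist":[0,0,0]},{"xyz":[0,0,0],"twist":[0,0,0]},{"xyz":[0,0,0],"twist":[0,0,0]}]' >/dev/null
python3 -c "$P"
python3 - <<'E'
from h import *
o=obs(); C=cam('wrist',o); im=robot.read_camera('wrist'); print(proj(C,[[.408,-.3076,.125],o['position']]))
m=cv2.inRange(cv2.cvtColor(im,cv2.COLOR_RGB2HSV),(50,120,60),(75,255,255)); M=cv2.boundingRect(cv2.findNonZero(m)); print(M, onz(C,[[M[0],M[1]+M[3]/2],[M[0]+M[2],M[1]+M[3]/2],[M[0]+M[2]/2,M[1]]],.125))
E
```

```text
[ 0.4086 -0.3076  0.1451] -91.41 [-0.3 -0.8  0.3] 0.7739886671539882
[[319.77736328 283.96398025]
 [319.86386538 298.82503603]]
(272, 236, 94, 87) [[ 0.41106343 -0.28326672  0.125     ]
 [ 0.40983019 -0.33126305  0.125     ]
 [ 0.43340195 -0.3078635   0.125     ]]
```

The button is centred under the fingertips, and its 48 mm width matches a top at z≈0.125. Press.

```bash
P="from h import *
o=obs();print(o['position'].round(4),o['force'].round(1))"
Z='{"xyz":[0,0,0],"twist":[0,0,0]}'
python3 -m inch '[{"xyz":[0,0,-0.25],"twist":[0,0,0]},{"xyz":[0,0,-0.2],"twist":[0,0,0]},{"xyz":[0,0,0],"twist":[0,0,0]},{"xyz":[0,0,0],"twist":[0,0,0]}]' >/dev/null
python3 -c "$P"
python3 -m inch '[{"xyz":[0,0,-0.05],"twist":[0,0,0]},{"xyz":[0,0,-0.05],"twist":[0,0,0]},{"xyz":[0,0,0],"twist":[0,0,0]}]' >/dev/null
python3 -c "$P"
python3 -m inch '[{"xyz":[0,0,-0.05],"twist":[0,0,0]},{"xyz":[0,0,-0.05],"twist":[0,0,0]},{"xyz":[0,0,0],"twist":[0,0,0]}]' >/dev/null
python3 -c "$P"
python3 -m inch '[{"xyz":[0,0,-0.05],"twist":[0,0,0]},{"xyz":[0,0,0],"twist":[0,0,0]}]' >/dev/null
python3 -c "$P"
```

```text
[ 0.4081 -0.3076  0.1267] [-1.3  0.6  2.6]
[ 0.4082 -0.3076  0.1227] [0.  0.2 4.5]
[ 0.4083 -0.3077  0.1201] [-4.2  4.  21.9]
[ 0.4084 -0.3078  0.1197] [-9.3  7.9 41.9]
```

```bash
python3 -m inch '[{"xyz":[0,0,0.4],"twist":[0,0,0]},{"xyz":[0,0,0.8],"twist":[0,0,0]},{"xyz":[0,0,1],"twist":[0,0,0]},{"xyz":[-0.3,0,1],"twist":[0,0,0]},{"xyz":[-0.5,-0.3,0],"twist":[0,0,0]},{"xyz":[-0.5,-0.5,0],"twist":[0,0,0]},{"xyz":[0,0,0],"twist":[0,0,0]},{"xyz":[0,0,0],"twist":[0,0,0]}]'
python3 - <<'E'
from h import *
im=robot.read_camera('top'); A=cv2.resize(im[165:325,180:480],None,fx=2.6,fy=2.6,interpolation=2); save('top9',A)
E
```

```text
t: 50.95
position: [0.3559, -0.3396, 0.2444]
orientation: [-0.0, 1.0, -0.013, -0.0]
force: [-0.6, -0.4, 0.1]
gripper_width: 0.007
grip_force: 0.0
```

View pics/top9.png

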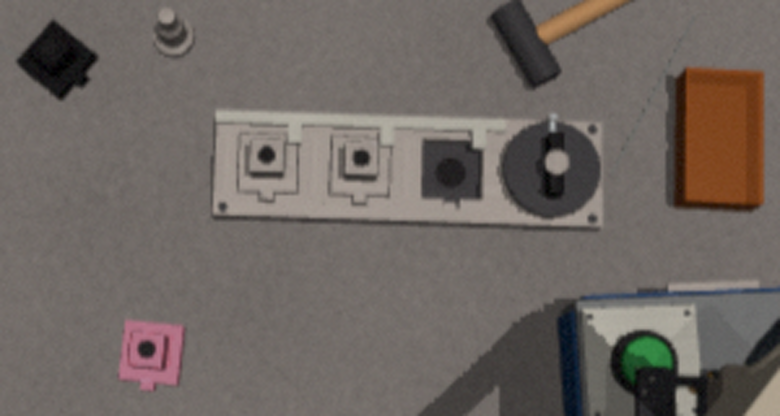

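The final top crop shows both inserts flush at (267,160) and (360,162) under the clamp teeth, the wheel line on its mark at (553,118), and the bystanders in view undisturbed.

```bash
python3 -c "
from workcell import robot
print(robot.job_done())"
```

```text
the job is handed in; nothing more can be done
None
```

The job is done and handed in at about 51 s: wheel wound back to its stop, both inserts on the bench seated flush in pockets 0 and 1, wheel line set on the index mark, and the green button pressed fully down (fingertip force peaked near 42 N) and released.

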